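Pack a two-layer shipping crate with a separator board

ROBOT

A 7-joint arm with a two-finger parallel gripper is mounted at the origin on the work surface. World frame = base frame: x ahead of the robot, y to its left, z up, the work surface at z = 0. Lengths are in m, angles in rad, forces in N, time in s.
With the tool pointing down it reaches from about 0.425 to 0.8 m from the base axis. Payload 8.3 kg.
Tool frame: the origin (TCP) lies at the very end of the fingers, on their centre line; the grasp point (between the pads) lies manip.grasp_offset behind it (manip.grasp_offset is the distance from the TCP to the grasp point, in m); z points along the fingers, y is the line along which they close (so a half turn about z gives the same grasp; the last joint's range is limited). The gripper opens to 85 mm and grips with 20 to 120 N. Pads are 22 mm wide; open, the fingers measure 114 mm over their backs; the gripper's body (76 mm by 85 mm) begins 54 mm behind the grasp point. The pads swing forward as they close: fully open they stand 13 mm farther back than shut.
Start: joints at [1.04, 0.383, 0.016, 1.37, -0.006, 1.388, -0.046], TCP at [0.282, -0.558, 0.231] pointing down, gripper open.
Joint ranges: [-2.95, 2.95], [-0.25, 2.06], [-1.52, 1.56], [0.18, 2.33], [-1.44, 4.58], [0.02, 2.06], [-3.01, 3.01]. Speed limits (rad/s): [2.39, 2.39, 3.01, 3.01, 3.14, 3.14, 3.14].

INTERFACE

Orientations are given as a rotation vector (axis times angle).
In Python, from plant import manip gives the robot as it stands.
- The arm moves only by the shell command python3 -m handwheel 'ROWS' [FORCE]. ROWS is JSON, a list that holds one entry, the list of rows, each a list of 7 numbers: the finger opening in m, from 0 to 0.0854, then the shift along the tool's x, y, z in m, then the turn, a rotation vector about the tool's x, y, z in degrees. A call has 1 to 10 rows; each row shifts and turns the commanded pose from where the row before left it, along the tool's axes as they then stand; what a row does not reach is not made up. A row lasts 1/10 s, in which the tool goes at most 50 mm and 8.59 degrees, less where a joint would pass 70% of its speed; a pose out of reach is approached as far as the arm can. A call with a gripper value outside its range is refused whole. The fingers move at their own pace and stop on an object; FORCE is the grip in N (left out, the last holds). Time passes only in rows, so rows that do not move let the fingers close. It gives the time, the measured TCP pose, the force, the opening and the grip force at its end, in the units of the state.
- manip.get_state(): the state, without advancing time (a new reading comes with each control period).
- manip.capture(name): name is "side" or "top" or "wrist"; returns (picture, depth): 384x512x3 uint8, red, green, blue; 384x512 float32, m along the optical axis (not along the pixel's ray), 0 where there is no reading.
- manip.camera_info(name): a dict with "fx", "fy", "cx", "cy" (pixels), "camera_from_world" (4x4, takes a point from world to camera coordinates). Camera axes: x right, y down, z forward; pixel columns grow to the right and rows downward; lengths in m; the calibration is good to about 2 mm. A picture is of the moment at which its call begins: read the wrist's pose just before it. camera_info takes no time and is no camera call; for the wrist camera it gives the pose at the moment of the call.
- manip.job_done(): hands the job in; it is judged then, once.
The state is a dict: "t": time; "q": joint angles; "qd": joint speeds; "effort": joint torques, N m; "ee_pos": TCP position; "tool_rot": TCP orientation; "contact_force": force on the tool from outside, world axes, zero at the start; "moment": the same for the moment, N m; "opening": opening from 0.0 (shut) to 1.0 (fully open); "finger_force": force on a finger pad.
Only numpy, scipy, OpenCV 4.12 (cv2) and the standard library are available. Lean on these libraries where they do the work, as an engineer would, in place of code of your own. Each camera call takes 0.05 s, during which the arm holds its last target. There are 200 camera calls.

TASK

Lock the crate in its dock by sliding the red lock grip fully home to its end stop, then lay the two black modules flat in the crate, green covers up, one lengthways in each bay, and put the plywood separator board flat on top of them, inside the crate walls with its batten up. Then stand every canister there is upright on the board, beside the batten, and leave the screwdriver, the blue bin and the tape roll where they are.

Things in the scene. Friction and masses are not known exactly. Their poses are not given: they have to be found in the camera images.
- crate: Open wooden crate, fixed. Origin: centre of its underside, on the bench. Outside 190 (x) x 230 (y) x 78 high, walls 10, floor 8 thick; inside 170 x 210. A floor divider 12 wide, 15 high runs along x through the middle: two bays 170 (x) x 99 (y), centred at y = +55.5 and -55.5. The lock's track, 8 high, lies outside along the -x wall, 142 from the origin.
- lock (a joint): Slide of the transport lock along the crate's y in m: 0 is fully open, 0.090 fully home at the end stop (bolt in the blue keeper at +y). Stays where it is left; about 2 N to move.
- lock_grip (a point): Point on the red lock grip, an upright block 16 (crate x) x 22 (crate y), standing from 24 to 68 above the bench; this point lies on its vertical axis, 52 above the bench. The crate wall is 38 away from its face. Slides to the crate's +y.
- module1: Black drive module, a flat-topped box 130 (x) x 46 (y) x 45 high with a green cover plate on top, 0.5 kg. Origin: centre of its underside, z up through the cover. Grip it across its 46 width. Starts on a blue mat with the other one.
- module2: Second black drive module, same as module1.
- separator: Plywood board 150 (x) x 190 (y) x 6 thick, 0.18 kg. Origin: centre of its underside. On its middle stands a lifting batten 100 long (x), 16 wide (y), top 36 above the origin: grip it across the 16. In the crate its x lies along the crate's x (either way round), on the modules, its underside 53 above the crate's, with 10 of play all round.
- canister1: Upright aluminium filter canister with a yellow band and a heavy dark steel foot, diameter 50, height 70, 0.25 kg. Origin: centre of its underside, z up. Starts on a black mat. Two to four canisters are present; an absent one reads None. Two fit on each side of the batten, e.g. at 38 along x and 51 along y from the board's centre.
- canister2: Upright aluminium filter canister with a yellow band and a heavy dark steel foot, diameter 50, height 70, 0.25 kg. Origin: centre of its underside, z up. Starts on a black mat. Two to four canisters are present; an absent one reads None. Two fit on each side of the batten, e.g. at 38 along x and 51 along y from the board's centre.
- canister3: Upright aluminium filter canister with a yellow band and a heavy dark steel foot, diameter 50, height 70, 0.25 kg. Origin: centre of its underside, z up. Starts on a black mat. Two to four canisters are present; an absent one reads None. Two fit on each side of the batten, e.g. at 38 along x and 51 along y from the board's centre.
- canister4: Upright aluminium filter canister with a yellow band and a heavy dark steel foot, diameter 50, height 70, 0.25 kg. Origin: centre of its underside, z up. Starts on a black mat. Two to four canisters are present; an absent one reads None. Two fit on each side of the batten, e.g. at 38 along x and 51 along y from the board's centre.
- driver: Bystander: screwdriver with an orange handle, 200 long, lying on the bench. Leave it.
- bin: Bystander: blue open bin 100 x 150 x 60 high. Leave it.
- tape: Bystander: roll of clear tape, diameter 100, 45 high. Leave it.

How it is judged:
On the way, in this order (a step that is already met when the one before it is completed fails the run):
1. the lock is slid home to its end stop (value of joint lock above 0.084 m), for 0.2 s.
2. both modules lie flat in the crate, one in each bay, released ((((x of module1 in the frame of crate between -0.03 and 0.03 m and y of module1 in the frame of crate between 0.024 and 0.086 m and z of module1 in the frame of crate between 0.003 and 0.013 m and angle between module1's own z axis and vertical below 0.06 rad and angle between the x axis of module1 and the x axis of crate, either way round below 0.25 rad) and (x of module2 in the frame of crate between -0.03 and 0.03 m and y of module2 in the frame of crate between -0.086 and -0.024 m and z of module2 in the frame of crate between 0.003 and 0.013 m and angle between module2's own z axis and vertical below 0.06 rad and angle between the x axis of module2 and the x axis of crate, either way round below 0.25 rad)) or ((x of module1 in the frame of crate between -0.03 and 0.03 m and y of module1 in the frame of crate between -0.086 and -0.024 m and z of module1 in the frame of crate between 0.003 and 0.013 m and angle between module1's own z axis and vertical below 0.06 rad and angle between the x axis of module1 and the x axis of crate, either way round below 0.25 rad) and (x of module2 in the frame of crate between -0.03 and 0.03 m and y of module2 in the frame of crate between 0.024 and 0.086 m and z of module2 in the frame of crate between 0.003 and 0.013 m and angle between module2's own z axis and vertical below 0.06 rad and angle between the x axis of module2 and the x axis of crate, either way round below 0.25 rad))) and contact force between each of module1, module2 and the fingers below 0.2 N), for 0.2 s.
3. the separator board lies flat on both modules inside the crate, released (x of separator in the frame of crate between -0.02 and 0.02 m and y of separator in the frame of crate between -0.02 and 0.02 m and z of separator in the frame of crate between 0.048 and 0.058 m and angle between separator's own z axis and vertical below 0.04 rad and (((x of module1 in the frame of crate between -0.03 and 0.03 m and y of module1 in the frame of crate between 0.024 and 0.086 m and z of module1 in the frame of crate between 0.003 and 0.013 m and angle between module1's own z axis and vertical below 0.06 rad and angle between the x axis of module1 and the x axis of crate, either way round below 0.25 rad) and (x of module2 in the frame of crate between -0.03 and 0.03 m and y of module2 in the frame of crate between -0.086 and -0.024 m and z of module2 in the frame of crate between 0.003 and 0.013 m and angle between module2's own z axis and vertical below 0.06 rad and angle between the x axis of module2 and the x axis of crate, either way round below 0.25 rad)) or ((x of module1 in the frame of crate between -0.03 and 0.03 m and y of module1 in the frame of crate between -0.086 and -0.024 m and z of module1 in the frame of crate between 0.003 and 0.013 m and angle between module1's own z axis and vertical below 0.06 rad and angle between the x axis of module1 and the x axis of crate, either way round below 0.25 rad) and (x of module2 in the frame of crate between -0.03 and 0.03 m and y of module2 in the frame of crate between 0.024 and 0.086 m and z of module2 in the frame of crate between 0.003 and 0.013 m and angle between module2's own z axis and vertical below 0.06 rad and angle between the x axis of module2 and the x axis of crate, either way round below 0.25 rad))) and contact force between separator and the fingers below 0.2 N), for 0.2 s.
At the end, for the whole second after the job is handed in: Lock within 6 mm of its stop; a module flat in each bay, lengthways within 0.25 rad; board flat on both, within 20 mm of the crate's centre, batten up; each canister upright within 0.06 rad, at rest on the board, its axis within 62 mm (x) and 83 mm (y) of the board's centre (value of joint lock above 0.084 m and (((x of module1 in the frame of crate between -0.03 and 0.03 m and y of module1 in the frame of crate between 0.024 and 0.086 m and z of module1 in the frame of crate between 0.003 and 0.013 m and angle between module1's own z axis and vertical below 0.06 rad and angle between the x axis of module1 and the x axis of crate, either way round below 0.25 rad) and (x of module2 in the frame of crate between -0.03 and 0.03 m and y of module2 in the frame of crate between -0.086 and -0.024 m and z of module2 in the frame of crate between 0.003 and 0.013 m and angle between module2's own z axis and vertical below 0.06 rad and angle between the x axis of module2 and the x axis of crate, either way round below 0.25 rad)) or ((x of module1 in the frame of crate between -0.03 and 0.03 m and y of module1 in the frame of crate between -0.086 and -0.024 m and z of module1 in the frame of crate between 0.003 and 0.013 m and angle between module1's own z axis and vertical below 0.06 rad and angle between the x axis of module1 and the x axis of crate, either way round below 0.25 rad) and (x of module2 in the frame of crate between -0.03 and 0.03 m and y of module2 in the frame of crate between 0.024 and 0.086 m and z of module2 in the frame of crate between 0.003 and 0.013 m and angle between module2's own z axis and vertical below 0.06 rad and angle between the x axis of module2 and the x axis of crate, either way round below 0.25 rad))) and x of separator in the frame of crate between -0.02 and 0.02 m and y of separator in the frame of crate between -0.02 and 0.02 m and z of separator in the frame of crate between 0.048 and 0.058 m and angle between separator's own z axis and vertical below 0.04 rad and x of canister1 in the frame of separator between -0.062 and 0.062 m and y of canister1 in the frame of separator between -0.083 and 0.083 m and z of canister1 in the frame of separator between 0.002 and 0.011 m and angle between each of canister1, canister2, canister3, canister4's own z axis and vertical below 0.06 rad and linear speed of each of canister1, canister2, canister3, canister4 below 0.03 m/s and x of canister2 in the frame of separator between -0.062 and 0.062 m and y of canister2 in the frame of separator between -0.083 and 0.083 m and z of canister2 in the frame of separator between 0.002 and 0.011 m and x of canister3 in the frame of separator between -0.062 and 0.062 m and y of canister3 in the frame of separator between -0.083 and 0.083 m and z of canister3 in the frame of separator between 0.002 and 0.011 m and x of canister4 in the frame of separator between -0.062 and 0.062 m and y of canister4 in the frame of separator between -0.083 and 0.083 m and z of canister4 in the frame of separator between 0.002 and 0.011 m); the robot touches nothing.
It fails at once if the screwdriver is moved more than 30 mm (distance of driver from where it was at the start of the episode above 0.03 m).
It fails at once if the blue bin is moved more than 30 mm (distance of bin from where it was at the start of the episode above 0.03 m).
It fails at once if the tape roll is moved more than 30 mm (distance of tape from where it was at the start of the episode above 0.03 m).
Of canister1, canister2, canister3, canister4 only 2 to 4 are there at a start; the rules pass over those that are not, and their reading is None.
At some moment in a run one of module1, module2, separator, canister1, canister2, canister3, canister4 may be knocked a few centimetres aside while the robot is not near it.
It also fails if it takes over 210 s, if anything falls off the work surface, if the arm or the gripper's body presses on something with over 40 N, if the wrist force passes 120 N, or if a joint passes its speed limit or range.

## Working session

There is one attempt and no reset: what is moved stays moved. The work goes in short steps, Python scripts to look and compute and a shell command to move; the robot and the scene stay as the last step left them, time stands still between calls to the robot, and variables do not carry over. Pictures are saved under pics/ and viewed, at most 14 in all, crops included, and the job is handed in when it is done.

```bash
ls; mkdir -p pics; python3 - <<'E'
from plant import manip
import cv2,numpy as np
s=manip.get_state();print(s, manip.grasp_offset)
for n in("top","side"):
    im,d=manip.capture(n);cv2.imwrite(f"pics/{n}0.png",cv2.resize(im[:,:,::-1],(800,600),interpolation=cv2.INTER_CUBIC));np.savez(f"{n}0.npz",im=im,d=d)
    i=manip.camera_info(n);print(n,i)
E
```

```text
pics
{'t': 0.0, 'q': array([ 1.04011852,  0.38425095,  0.01636653,  1.37116695, -0.00629096,
        1.38819364, -0.04648299]), 'qd': array([ 0.00173845,  0.00153459, -0.00041678, -0.00139657, -0.00076175,
       -0.00048775, -0.00198332]), 'effort': array([ 4.20248953e-04, -6.27604222e+01,  8.44565034e-01, -3.71824551e+01,
        1.65181694e-02,  1.43609854e-02,  2.21693870e-05]), 'ee_pos': array([ 0.28161947, -0.55738938,  0.23026504]), 'tool_rot': array([-3.05416860e+00, -7.27797319e-01,  7.81309054e-04]), 'contact_force': array([ 0.47087987, -0.0193836 , -0.41975477]), 'moment': array([-0.01861709, -0.0534295 ,  0.04310435]), 'finger_force': 0.0, 'opening': 0.997869687536875} 0.0187
top {'fx': 490.48116417621776, 'fy': 490.48116417621776, 'cx': 253.79982290884288, 'cy': 196.09830933835508, 'camera_from_world': array([[ 0.01962222, -0.99977928,  0.00750757, -0.03465449],
       [-0.99932581, -0.01984527, -0.03088831,  0.59944111],
       [ 0.03103049, -0.00689641, -0.99949465,  1.53134903],
       [ 0.        ,  0.        ,  0.        ,  1.        ]])}
side {'fx': 354.0227146417935, 'fy': 354.0227146417935, 'cx': 259.02184723213486, 'cy': 195.8113321780405, 'camera_from_world': array([[-0.83872469, -0.54405332,  0.02338539,  0.48920613],
       [-0.29618072,  0.41972013, -0.85796969,  0.24287933],
       [ 0.45696595, -0.72652667, -0.51316774,  0.5996702 ],
       [ 0.        ,  0.        ,  0.        ,  1.        ]])}
```

View pics/top0.png

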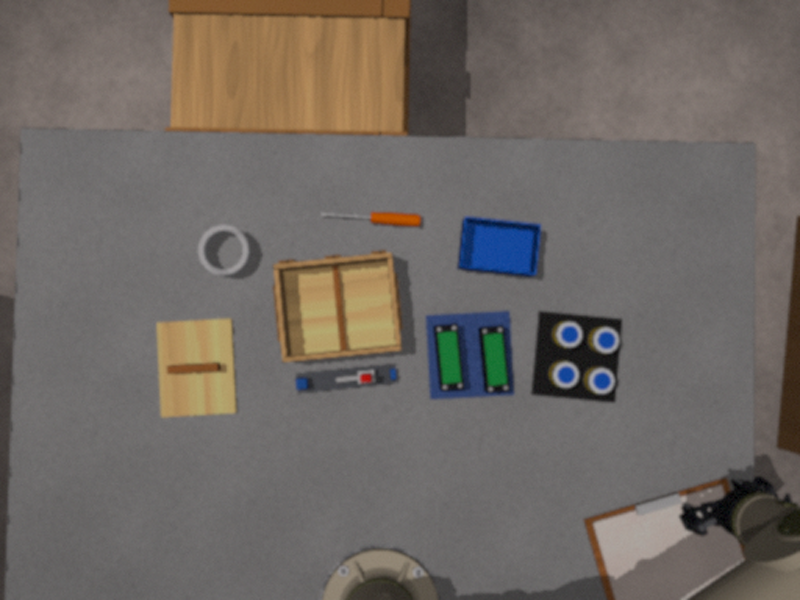

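View pics/side0.png

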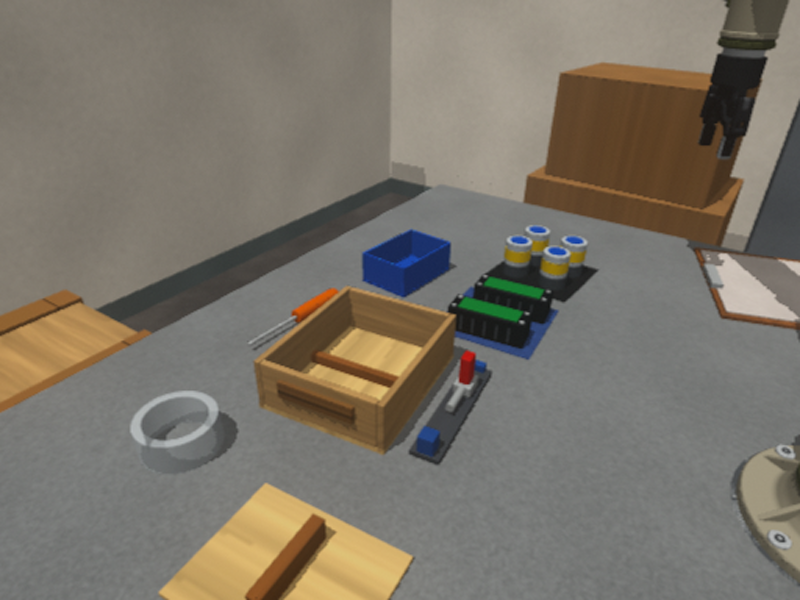

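The top view (800x600) shows the crate at about (337,307), the lock grip in red at (366,378), the keeper at (303,383), and modules at (449,357) and (494,358). Four canisters stand at (568,334), (605,339), (565,375) and (600,380). The board is at (196,367) with its batten at (193,368). The side view confirms four upright canisters and the open lock.

```bash
cat > h.py <<'E'
from plant import manip
import cv2,numpy as np
from scipy.spatial.transform import Rotation as R
def shot(n):
    s=manip.get_state(); i=manip.camera_info(n); im,d=manip.capture(n); return im,d,i
def cloud(d,i):
    v,u=np.mgrid[:384,:512]; P=np.stack([(u-i['cx'])/i['fx']*d,(v-i['cy'])/i['fy']*d,d,np.ones_like(d)],-1)
    P=P@np.linalg.inv(i['camera_from_world']).T; P[d<=0]=np.nan
    return P[...,:3]
def ray(u,v,z,i):  # pixel to world at height z
    T=np.linalg.inv(i['camera_from_world']); r=T[:3,:3]@[(u-i['cx'])/i['fx'],(v-i['cy'])/i['fy'],1]; o=T[:3,3]
    return o+r*(z-o[2])/r[2]
def masks(im):
    h=cv2.cvtColor(im,cv2.COLOR_RGB2HSV); H,S,V=[h[...,k].astype(int) for k in range(3)]
    return dict(green=(abs(H-60)<15)&(S>120)&(V>50),blue=(abs(H-110)<14)&(S>150)&(V>60),red=((H<6)|(H>174))&(S>150)&(V>90),wood=(H>8)&(H<28)&(S>70)&(V>60))
def blobs(m,amin=20):
    n,l,st,c=cv2.connectedComponentsWithStats(m.astype(np.uint8))
    return [(l==k) for k in range(1,n) if st[k,4]>=amin]
def rect(xy):
    (c,wh,a)=cv2.minAreaRect((xy*1000).astype(np.float32)); 
    if wh[0]<wh[1]: wh=wh[::-1]; a+=90
    a=(a+90)%180-90
    return np.round(c,1),np.round(wh,1),round(a,2) # mm, deg of long axis
def goto(p,yaw=None):
    "rows needed: tool-frame shift (mm) from current pose to TCP p, and turn so the closing line (tool y) lies along world yaw deg"
    s=manip.get_state(); Rm=R.from_rotvec(s['tool_rot']); M=Rm.as_matrix()
    y=np.degrees(np.arctan2(M[1,1],M[0,1])); out=dict(yawy=round(y,2),tilt=np.round(M[:,2],3),shift=np.round(Rm.inv().apply(np.array(p)-s['ee_pos'])*1000,1),q=np.round(s['q'],2))
    if yaw is not None:
        dy=(yaw-y+90)%180-90; out['turn_z_tool']=round(-dy,2)
    return out
E
python3 - <<'E'
from h import *
for n in("top","side"):
    z=np.load(f"{n}0.npz"); im,d=z['im'],z['d']; i=manip.camera_info(n); P=cloud(d,i); M=masks(im)
    for c in M:
        for b in blobs(M[c]):
            q=P[b]; q=q[~np.isnan(q[:,0])]
            if len(q)<10: continue
            zm=np.percentile(q[:,2],[10,50,90])*1000; v,u=np.nonzero(b)
            if not(-.1<q[:,0].mean()<1): continue
            top=q[q[:,2]>np.median(q[:,2])-.006]
            print(n,c,b.sum(),(round(u.mean(),1),round(v.mean(),1)),np.round(zm,1),rect(top[:,:2]),np.round(top[:,:2].mean(0)*1000,1))
z=np.load("top0.npz");P=cloud(z['d'],manip.camera_info("top"))
q=P.reshape(-1,3);q=q[(q[:,0]>.35)&(q[:,0]<.75)&(q[:,1]>-.1)&(q[:,1]<.25)]
print("rim",rect(q[(q[:,2]>.068)&(q[:,2]<.09)][:,:2]))
q=P.reshape(-1,3);q=q[(q[:,0]>.25)&(q[:,0]<.75)&(q[:,1]>.25)&(q[:,1]<.55)]
for a,b in((.003,.012),(.028,.045)): 
    r=q[(q[:,2]>a)&(q[:,2]<b)&(q[:,0]<.56)]; print("board",len(r),rect(r[:,:2]) if len(r) else '')
E
```

```text
top green 443 (np.float64(287.1), np.float64(228.5)) [41.7 45.6 50. ] (array([ 501.7, -126.7]), array([102.8,  41.3]), 6.13) [ 501.6 -126.5]
top green 438 (np.float64(316.5), np.float64(229.5)) [41.5 45.9 49.8] (array([ 500.4, -217. ]), array([103.1,  40.8]), 6.41) [ 499.5 -216.6]
top blue 1623 (np.float64(319.4), np.float64(157.6)) [ 0.8  6.2 57.8] (array([ 720.4, -225.3]), array([159.7, 100. ]), 85.39) [ 724.9 -226. ]
top blue 65 (np.float64(364.2), np.float64(213.7)) [66.3 70.9 74.7] (array([ 550.9, -356.6]), array([25.4, 24.7]), -84.58) [ 551.3 -356.5]
top blue 67 (np.float64(387.9), np.float64(217.1)) [67.  71.  76.1] (array([ 543. , -429.1]), array([26.4, 24.2]), -89.96) [ 542.9 -428.1]
top blue 68 (np.float64(362.0), np.float64(239.6)) [67.8 70.9 76.2] (array([ 473.2, -351.1]), array([25.9, 25.6]), 26.48) [ 473.4 -350.7]
top blue 67 (np.float64(384.9), np.float64(243.2)) [67.2 70.8 74.2] (array([ 463.8, -420. ]), array([26.3, 26.2]), 67.13) [ 463.9 -420.3]
top blue 45 (np.float64(193.0), np.float64(245.0)) [27.8 33.7 39.6] (array([444.8, 162.2]), array([18.8, 18.4]), 4.35) [44
[... 4135 characters left out ...]
.float64(165.2)) [5.5 6.8 8.9] (array([ 108.3, -731.5]), array([82.3, 23.5]), 21.1) [ 106.1 -731.7]
side wood 9290 (np.float64(227.6), np.float64(233.0)) [ 7.4 35.9 76.5] (array([597.5,  64.2]), array([307.1, 191.4]), -83.2) [588.4 115.4]
side wood 296 (np.float64(479.7), np.float64(201.5)) [1.3 5.3 6.9] (array([ 138.5, -474. ]), array([126. , 117.6]), 15.71) [ 140.8 -434.2]
side wood 7423 (np.float64(184.4), np.float64(356.3)) [ 4.7  5.9 30.3] (array([471.4, 379.5]), array([195.2, 151.3]), 4.62) [481.6 368.4]
rim (array([571.5,  90.8]), array([248.2, 240.1]), 6.85)
board 3619 (array([405.1, 400. ]), array([309.8, 299.9]), -0.03)
board 171 (array([469.4, 377.1]), array([99.5, 16. ]), -85.61)
```

```bash
python3 - <<'E'
from h import *
print(goto((.49,-.27,.33),96.5)); print(goto((.5,.06,.33),96.5))
E
```

```text
{'yawy': np.float64(-63.19), 'tilt': array([-0.001,  0.002, -1.   ]), 'shift': array([ 315.5, -162.8,  -99.3]), 'q': array([ 1.04,  0.38,  0.02,  1.37, -0.01,  1.39, -0.05]), 'turn_z_tool': np.float64(20.31)}
{'yawy': np.float64(-63.19), 'tilt': array([-0.001,  0.002, -1.   ]), 'shift': array([ 473.3, -452.8,  -98.8]), 'q': array([ 1.04,  0.38,  0.02,  1.37, -0.01,  1.39, -0.05]), 'turn_z_tool': np.float64(20.31)}
```

```bash
python3 -m handwheel '[[[0.06,0.0315,-0.0163,-0.0099,0,0,0],[0.06,0.0315,-0.0163,-0.0099,0,0,0],[0.06,0.0315,-0.0163,-0.0099,0,0,0],[0.06,0.0315,-0.0163,-0.0099,0,0,0],[0.06,0.0315,-0.0163,-0.0099,0,0,0],[0.06,0.0315,-0.0163,-0.0099,0,0,0],[0.06,0.0315,-0.0163,-0.0099,0,0,0],[0.06,0.0315,-0.0163,-0.0099,0,0,0],[0.06,0.0315,-0.0163,-0.0099,0,0,0],[0.06,0.0315,-0.0163,-0.0099,0,0,0]]]' 40
python3 -m handwheel '[[[0.06,0,0,0,0,0,6.8],[0.06,0,0,0,0,0,6.8],[0.06,0,0,0,0,0,6.7],[0.06,0,0,0,0,0,0],[0.06,0,0,0,0,0,0]]]'
python3 - <<'E'
from h import *
im,d,i=shot("wrist"); cv2.imwrite("pics/w1.png",im[:,:,::-1]); np.savez("w1.npz",im=im,d=d,T=i['camera_from_world'])
print(i); P=cloud(d,i); M=masks(im)
for c in("green","blue"):
    for b in blobs(M[c],60):
        q=P[b]; q=q[~np.isnan(q[:,0])]; top=q[abs(q[:,2]-np.median(q[:,2]))<.006]
        print(c,b.sum(),np.round(np.percentile(q[:,2],[10,50,90])*1000,1),rect(top[:,:2]))
print(goto((.5,.06,.33),96.5))
E
```

```text
t: 1.1
ee_pos: [0.49, -0.2689, 0.3304]
tool_rot: [-3.056, -0.728, 0.001]
contact_force: [0.4, -0.4, 0.9]
opening: 0.706
finger_force: 0.0
t: 1.6
ee_pos: [0.4894, -0.2702, 0.33]
tool_rot: [-3.136, -0.184, 0.001]
contact_force: [0.4, 0.8, -0.2]
opening: 0.702
finger_force: 0.0
{'fx': 333.0671626254363, 'fy': 333.0671626254363, 'cx': 256.7773783091768, 'cy': 193.0727038507392, 'camera_from_world': array([[ 1.16639338e-01, -9.93174227e-01, -4.69281234e-04,
        -3.25442912e-01],
       [-9.43531014e-01, -1.10956684e-01,  3.12150347e-01,
         3.61770789e-01],
       [-3.10071750e-01, -3.59662285e-02, -9.50032600e-01,
         6.16849800e-01],
       [ 0.00000000e+00,  0.00000000e+00,  0.00000000e+00,
         1.00000000e+00]])}
green 2451 [44.9 46.  47.1] (array([ 503.2, -126.5]), array([101.7,  38.8]), 6.71)
green 2388 [44.9 46.  47. ] (array([ 501.3, -216.5]), array([100.9,  38.3]), 6.39)
blue 77 [ 8.9 17.  28.1] (array([ 668., -279.]), array([22.4,  0.7]), 84.68)
blue 582 [70.4 71.4 72.4] (array([ 552.6, -356.3]), array([30.9, 30.6]), 6.15)
blue 559 [70.3 71.2 72.3] (array([ 543.1, -427.4]), array([31. , 30.7]), 56.33)
blue 193 [10.4 19.4 21.2] (array([467.8, -18.1]), array([20.6, 11. ]), 5.43)
blue 482 [70.2 71.3 72.2] (array([ 474.7, -350.2]), array([30.9, 30.1]), 34.54)
blue 468 [70.2 71.2 72.2] (array([ 464.1, -419.4]), array([31.3, 29.7]), -84.15)
{'yawy': np.float64(-83.31), 'tilt': array([-0.,  0., -1.]), 'shift': array([ 4.900e+01, -3.268e+02,  2.000e-01]), 'q': array([ 0.57,  0.22, -0.15,  1.37,  0.03,  1.56, -1.03]), 'turn_z_tool': np.float64(0.19)}
```

View pics/w1.png

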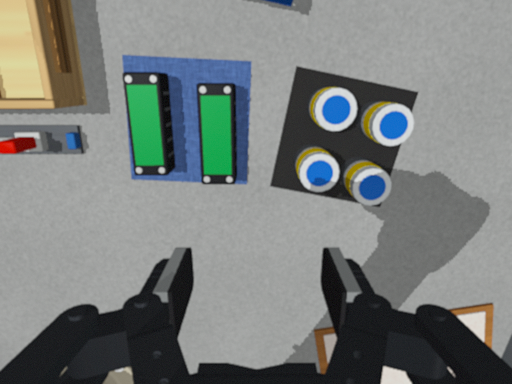

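Wrist picture: modules at (148,123) and (218,133), canister tops at (336,108), (393,125), (319,172) and (372,187), lock grip at (17,145). Its positions agree with the top view to within about 2 mm. Next I look at the crate and lock.

```bash
python3 -m handwheel '[[[0.04,0.0025,-0.041,0,0,0,0],[0.04,0.0025,-0.041,0,0,0,0],[0.04,0.0025,-0.041,0,0,0,0],[0.04,0.0025,-0.041,0,0,0,0],[0.04,0.0025,-0.041,0,0,0,0],[0.04,0.0025,-0.041,0,0,0,0],[0.04,0.0025,-0.041,0,0,0,0],[0.04,0.0025,-0.041,0,0,0,0],[0.04,0,0,0,0,0,0.2],[0.04,0,0,0,0,0,0]]]'
python3 - <<'E'
from h import *
im,d,i=shot("wrist"); cv2.imwrite("pics/w2.png",im[:,:,::-1]); np.savez("w2.npz",im=im,d=d,T=i['camera_from_world'])
P=cloud(d,i); M=masks(im)
for c in("red","blue"):
    for b in blobs(M[c],60):
        q=P[b]; q=q[~np.isnan(q[:,0])]; zt=np.percentile(q[:,2],95); top=q[abs(q[:,2]-zt)<.004]
        print(c,b.sum(),np.round(np.percentile(q[:,2],[10,50,90])*1000,1),rect(top[:,:2]))
q=P[M['wood']|True].reshape(-1,3); 
r=q[(q[:,2]>.074)&(q[:,2]<.083)&(q[:,0]<.75)&(q[:,0]>.47)&(q[:,1]>-.1)&(q[:,1]<.25)]; print("rim",len(r),np.median(r[:,2]),rect(r[:,:2]))
print(goto((.459,.038,.2),6.7))
E
```

```text
t: 2.65
ee_pos: [0.472, 0.0586, 0.3304]
tool_rot: [3.136, 0.179, 0.0]
contact_force: [-0.2, -0.6, -0.7]
opening: 0.471
finger_force: 0.0
red 247 [47.1 67.6 69.1] (array([461.5,  36.8]), array([20.1, 13.9]), -82.92)
blue 532 [ 7.4 19.9 39.2] (array([ 674.8, -202.5]), array([23.1,  1.1]), 85.25)
blue 303 [21.1 34.  35.2] (array([446.2, 163.2]), array([20.4, 20.3]), 6.89)
blue 134 [18.6 20.2 21.3] (array([467.4, -16.3]), array([19.9, 11.3]), 8.72)
rim 4025 0.07826846786018155 (array([568.6,  90.2]), array([230.2, 134.1]), -83.19)
{'yawy': np.float64(-83.62), 'tilt': array([-0., -0., -1.]), 'shift': array([-15.3,  17.6, 130.3]), 'q': array([ 0.22,  0.05, -0.43,  1.56,  0.02,  1.53, -1.66]), 'turn_z_tool': np.float64(89.68)}
```

View pics/w2.png

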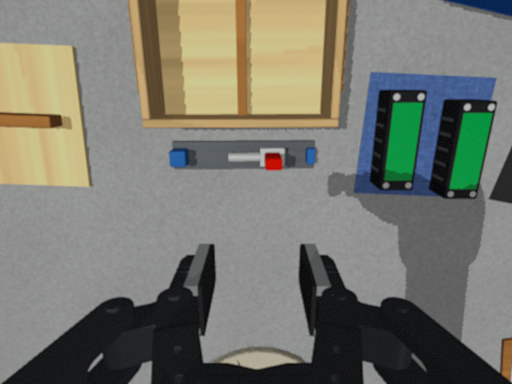

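The wrist picture shows the lock grip at (273,160), keeper at (178,158) and near crate wall at rows 118–128. The crate yaw is 6.8° with its centre near (597, 93.5) mm, and the grip is at (461.5, 36.8). I turn the gripper to close along crate x.

```bash
python3 -m handwheel '[[[0.04,0,0,0.003,0,0,-8.5],[0.04,0,0,0.003,0,0,-8.5],[0.04,0,0,0.003,0,0,-8.5],[0.04,0,0,0.003,0,0,-8.5],[0.04,0,0,0.003,0,0,-8.5],[0.04,0,0,0.003,0,0,-8.5],[0.04,0,0,0.003,0,0,-8.5],[0.04,0,0,0.003,0,0,-8.5],[0.04,0,0,0.003,0,0,-8.5],[0.04,0,0,0.003,0,0,-8.5]]]'
python3 -m handwheel '[[[0.04,0,0,0,0,0,-5.3],[0.04,0,0,0,0,0,0]]]'
python3 - <<'E'
from h import *
print(goto((.4615,.0368,.035),6.8))
E
```

```text
t: 3.7
ee_pos: [0.4725, 0.0558, 0.3001]
tool_rot: [2.191, 2.251, -0.001]
contact_force: [0.3, -1.2, 0.3]
opening: 0.462
finger_force: 0.0
t: 3.9
ee_pos: [0.4724, 0.056, 0.3001]
tool_rot: [-2.091, -2.345, 0.001]
contact_force: [0.5, -0.2, -0.0]
opening: 0.465
finger_force: 0.0
{'yawy': np.float64(6.56), 'tilt': array([-0., -0., -1.]), 'shift': array([-17.8, -12.9, 265.1]), 'q': array([ 0.27,  0.06, -0.47,  1.62,  0.03,  1.47, -0.09]), 'turn_z_tool': np.float64(-0.24)}
```

```bash
python3 -m handwheel '[[[0.04,-0.009,-0.0065,0.02,0,0,-0.2],[0.04,-0.009,-0.0065,0.03,0,0,0],[0.04,0,0,0.04,0,0,0],[0.04,0,0,0.04,0,0,0],[0.04,0,0,0.04,0,0,0],[0.04,0,0,0.04,0,0,0],[0.04,0,0,0.035,0,0,0],[0.04,0,0,0.02,0,0,0],[0.01,0,0,0,0,0,0],[0.01,0,0,0,0,0,0]]]' 40
python3 -m handwheel '[[[0.01,0,0,0,0,0,0],[0.01,0,0,0,0,0,0],[0.01,0,0,0,0,0,0]]]'
python3 - <<'E'
from h import *
print(goto((.4615-.0107,.0368+.0894,.035),6.8))
E
```

```text
t: 4.9
ee_pos: [0.4589, 0.0372, 0.0346]
tool_rot: [-2.087, -2.343, 0.008]
contact_force: [-3.1, -1.5, -2.9]
opening: 0.184
finger_force: 39.1
t: 5.2
ee_pos: [0.459, 0.0372, 0.0346]
tool_rot: [-2.087, -2.344, 0.007]
contact_force: [-7.8, -1.2, -0.5]
opening: 0.185
finger_force: 40.0
{'yawy': np.float64(6.63), 'tilt': array([-0.005, -0.001, -1.   ]), 'shift': array([89.4,  2.1, -0.5]), 'q': array([ 0.25,  0.28, -0.45,  2.02,  0.16,  0.88, -0.17]), 'turn_z_tool': np.float64(-0.17)}
```

```bash
python3 -m handwheel '[[[0.01,0.01,0,0,0,0,0],[0.01,0.01,0,0,0,0,0],[0.01,0.01,0,0,0,0,0],[0.01,0.01,0,0,0,0,0],[0.01,0.01,0,0,0,0,0],[0.01,0.01,0,0,0,0,0],[0.01,0.01,0,0,0,0,0],[0.01,0.01,0,0,0,0,0],[0.01,0.008,0,0,0,0,0],[0.01,0.004,0,0,0,0,0]]]'
python3 -m handwheel '[[[0.01,0,0,0,0,0,0],[0.01,0,0,0,0,0,0],[0.01,0,0,0,0,0,0]]]'
```

```text
t: 6.2
ee_pos: [0.4495, 0.1161, 0.0344]
tool_rot: [2.095, 2.332, -0.026]
contact_force: [-5.8, -47.3, 13.9]
opening: 0.183
finger_force: 42.1
t: 6.5
ee_pos: [0.4495, 0.1161, 0.0344]
tool_rot: [2.097, 2.331, -0.025]
contact_force: [-6.1, -41.3, 12.7]
opening: 0.181
finger_force: 42.4
```

Force rose to about 45 N after 79.5 mm of travel. I relax the push, release, rise and look.

```bash
python3 -m handwheel '[[[0.01,-0.009,0,0,0,0,0],[0.01,0,0,0,0,0,0],[0.04,0,0,0,0,0,0],[0.04,0,0,0,0,0,0],[0.04,0,0,-0.02,0,0,0],[0.04,0,0,-0.04,0,0,0],[0.04,0,0,-0.05,0,0,0],[0.04,-0.03,0,-0.05,0,0,0],[0.04,-0.04,0,-0.04,0,0,0],[0.04,-0.03,0,0,0,0,0]]]'
python3 - <<'E'
from h import *
im,d,i=shot("wrist"); np.savez("w3.npz",im=im,d=d,T=i['camera_from_world']);s,ds,i2=shot("side");np.savez("s3.npz",im=s,d=ds)
cv2.imwrite("pics/w3.png",np.hstack([im,cv2.resize(s[200:330,210:350],None,fx=384/130,fy=384/130)[:, :288]])[:,:,::-1])
P=cloud(d,i); M=masks(im)
for c in("red","blue"):
    for b in blobs(M[c],60):
        q=P[b]; q=q[~np.isnan(q[:,0])]; zt=np.percentile(q[:,2],95); top=q[abs(q[:,2]-zt)<.004]
        print(c,b.sum(),np.round(np.percentile(q[:,2],[10,50,90])*1000,1),rect(top[:,:2]))
E
```

```text
t: 7.5
ee_pos: [0.4655, 0.0298, 0.2296]
tool_rot: [2.081, 2.343, 0.011]
contact_force: [-0.3, -0.5, -1.2]
opening: 0.466
finger_force: 0.0
red 389 [67.2 68.3 69.4] (array([451.4, 112.5]), array([18.9, 14. ]), -83.3)
blue 564 [32.8 34.4 35.5] (array([445.5, 161.9]), array([20.3, 19.1]), 6.96)
blue 196 [18.8 20.3 21.2] (array([466.3, -16.8]), array([20.3, 11.1]), 6.69)
blue 1424 [11.9 38.8 59.7] (array([ 758.3, -153.1]), array([53.1, 20.6]), -32.57)
blue 116 [  4.4  60.4 301.5] (array([510.2,  42.5]), array([3.2, 0.9]), -37.38)
blue 144 [ 4.6 14.7 32. ] (array([507.9,  22.6]), array([2.1, 0.9]), -46.99)
```

View pics/w3.png

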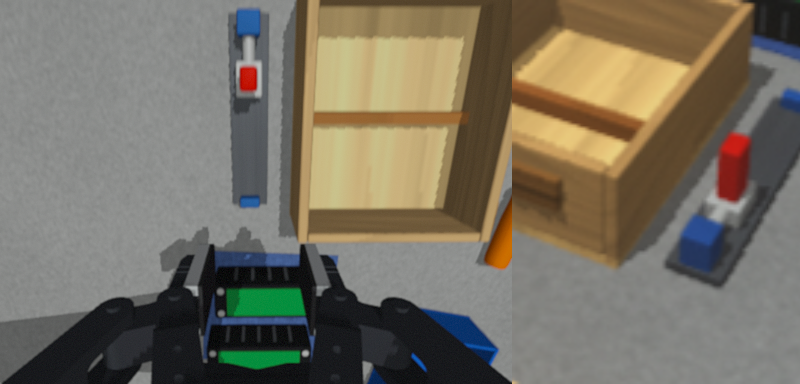

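The bolt has reached the keeper: grip at (248,78), keeper at (248,22), centres about 50 mm apart. But the grip moved only about 77 mm, so I don't know yet whether this is the end stop. I regrip and test the feel.

```bash
python3 - <<'E'
from h import *
print(goto((.4497,.113,.038),6.8))
E
```

```text
{'yawy': np.float64(6.37), 'tilt': array([ 0.004, -0.001, -1.   ]), 'shift': array([ 88.5,  -5. , 187. ]), 'q': array([ 0.29,  0.06, -0.43,  1.78,  0.03,  1.3 , -0.04]), 'turn_z_tool': np.float64(-0.43)}
```

```bash
python3 -m handwheel '[[[0.04,0.029,-0.002,0.005,0,0,-0.4],[0.04,0.03,-0.002,0.005,0,0,0],[0.04,0.03,-0.001,0.005,0,0,0],[0.04,0,0,0.045,0,0,0],[0.04,0,0,0.045,0,0,0],[0.04,0,0,0.04,0,0,0],[0.04,0,0,0.03,0,0,0],[0.04,0,0,0.013,0,0,0],[0.01,0,0,0,0,0,0],[0.01,0,0,0,0,0,0]]]' 80
python3 -m handwheel '[[[0.01,0,0,0,0,0,0],[0.01,0,0,0,0,0,0]]]'
for k in 1 2; do python3 -m handwheel '[[[0.01,-0.004,0,0,0,0,0],[0.01,0,0,0,0,0,0]]]'; done
for k in 1 2 3; do python3 -m handwheel '[[[0.01,0.004,0,0,0,0,0],[0.01,0,0,0,0,0,0]]]'; done
```

```text
t: 8.6
ee_pos: [0.449, 0.1191, 0.0368]
tool_rot: [2.076, 2.355, 0.007]
contact_force: [2.9, 1.5, -19.0]
opening: 0.171
finger_force: 79.1
t: 8.8
ee_pos: [0.4489, 0.119, 0.0368]
tool_rot: [2.077, 2.354, 0.008]
contact_force: [12.0, 3.6, -21.1]
opening: 0.172
finger_force: 78.8
t: 9.0
ee_pos: [0.4495, 0.1145, 0.0368]
tool_rot: [2.077, 2.354, 0.007]
contact_force: [11.6, 2.2, -20.9]
opening: 0.173
finger_force: 78.8
t: 9.2
ee_pos: [0.45, 0.1104, 0.0368]
tool_rot: [2.077, 2.353, 0.007]
contact_force: [11.8, 1.7, -20.2]
opening: 0.17
finger_force: 78.8
t: 9.4
ee_pos: [0.4494, 0.1145, 0.0368]
tool_rot: [2.077, 2.353, 0.007]
contact_force: [11.3, 1.5, -20.1]
opening: 0.169
finger_force: 78.9
t: 9.6
ee_pos: [0.449, 0.1185, 0.0368]
tool_rot: [2.077, 2.353, 0.007]
contact_force: [11.4, 0.9, -21.0]
opening: 0.175
finger_force: 78.9
t: 9.8
ee_pos: [0.4489, 0.1192, 0.0368]
tool_rot: [2.078, 2.349, 0.002]
contact_force: [12.2, -8.0, -17.1]
opening: 0.174
finger_force: 79.4
```

The lock slides freely at 1–2 N and stops hard at the same lock position, although the gripper now sits 3 mm further along. So it's the end stop. I release under a slight push and rise.

```bash
python3 -m handwheel '[[[0.01,0.003,0,0,0,0,0],[0.01,0,0,0,0,0,0],[0.01,-0.005,0,0,0,0,0],[0.04,0,0,0,0,0,0],[0.04,0,0,0,0,0,0],[0.04,0,0,-0.03,0,0,0],[0.07,0,0,-0.05,0,0,0],[0.07,0,0,-0.05,0,0,0],[0.07,-0.03,0,-0.04,0,0,0],[0.07,-0.045,0,0,0,0,0]]]'
python3 -m handwheel '[[[0.07,-0.045,0,0,0,0,-8.5],[0.07,0,0,0,0,0,-8.5],[0.07,0,0,0,0,0,-8.5],[0.07,0,0,0,0,0,-8.5],[0.07,0,0,0,0,0,-8.5],[0.07,0,0,0,0,0,-8.5],[0.07,0,0,0,0,0,-8.5],[0.07,0,0,0,0,0,-8.5],[0.07,0,0,0,0,0,-8.5],[0.07,0,0,0,0,0,-8.5]]]'
python3 -m handwheel '[[[0.07,0,0,0,0,0,-4.9],[0.07,0,0,0,0,0,0]]]'
python3 - <<'E'
from h import *
im,d,i=shot("top"); P=cloud(d,i); M=masks(im)
for c in("red","green","blue"):
    for b in blobs(M[c],20):
        q=P[b]; q=q[~np.isnan(q[:,0])]; top=q[abs(q[:,2]-np.median(q[:,2]))<.008]; print(c,rect(top[:,:2]))
print(goto((.502,-.1265,.2),96.5))
E
```

```text
t: 10.8
ee_pos: [0.4589, 0.0491, 0.2134]
tool_rot: [2.063, 2.357, 0.015]
contact_force: [2.3, -0.6, 0.1]
opening: 0.821
finger_force: 0.0
t: 11.8
ee_pos: [0.4611, 0.0067, 0.2069]
tool_rot: [-0.047, 3.139, -0.0]
contact_force: [0.2, 0.7, 1.1]
opening: 0.823
finger_force: 0.0
t: 12.0
ee_pos: [0.4611, 0.0066, 0.2068]
tool_rot: [-0.174, 3.135, -0.0]
contact_force: [-0.4, 0.2, -0.7]
opening: 0.818
finger_force: 0.0
red (array([451.2, 112.5]), array([17.9, 12.6]), -88.96)
green (array([ 502.4, -126.5]), array([101.6,  40.8]), 7.13)
green (array([ 500.3, -216.5]), array([102.4,  40.9]), 6.1)
blue (array([ 724.2, -223.9]), array([138.3,  88.4]), 84.86)
blue (array([ 550.7, -356.4]), array([26.1, 24.1]), -88.86)
blue (array([ 543. , -427.9]), array([25.6, 24.2]), -88.21)
blue (array([ 473.9, -350.3]), array([26.3, 25.7]), 73.48)
blue (array([ 463.5, -420.8]), array([26. , 25.8]), -51.13)
blue (array([444.7, 162.2]), array([18.9, 18.2]), 2.25)
{'yawy': np.float64(96.14), 'tilt': array([ 0.002, -0.   , -1.   ]), 'shift': array([ -26.5, -136.6,    6.7]), 'q': array([ 0.38,  0.07, -0.48,  1.82,  0.03,  1.26,  1.57]), 'turn_z_tool': np.float64(-0.36)}
```

```bash
python3 -m handwheel '[[[0.07,-0.009,-0.0455,0,0,0,-0.3],[0.07,-0.009,-0.0455,0,0,0,0],[0.07,-0.0085,-0.0455,0.017,0,0,0],[0.07,0,0,0.04,0,0,0],[0.07,0,0,0.04,0,0,0],[0.07,0,0,0.04,0,0,0],[0.07,0,0,0.03,0,0,0],[0.07,0,0,0.02,0,0,0],[0.07,0,0,0,0,0,0],[0.07,0,0,0,0,0,0]]]'
python3 - <<'E'
from h import *
print(manip.get_state()['ee_pos'],manip.get_state()['contact_force'],goto((.502,-.1265,.02),96.5))
E
```

```text
t: 13.05
ee_pos: [0.5029, -0.1266, 0.0193]
tool_rot: [-0.176, 3.136, 0.0]
contact_force: [0.2, -0.3, 0.7]
opening: 0.821
finger_force: 0.0
[ 0.50288025 -0.12660142  0.01933058] [ 0.18934472 -0.29022548  0.70468578] {'yawy': np.float64(96.43), 'tilt': array([ 0.,  0., -1.]), 'shift': array([ 0.9,  0.2, -0.7]), 'q': array([ 0.48,  0.4 , -0.35,  1.89,  0.17,  0.89,  1.73]), 'turn_z_tool': np.float64(-0.07)}
```

Close with 70 N and lift.

```bash
python3 -m handwheel '[[[0.03,0,0,0,0,0,0],[0.03,0,0,0,0,0,0],[0.03,0,0,0,0,0,0],[0.03,0,0,0,0,0,0],[0.03,0,0,-0.02,0,0,0],[0.03,0,0,-0.04,0,0,0],[0.03,0,0,-0.04,0,0,0],[0.03,0,0,-0.04,0,0,0],[0.03,0,0,-0.03,0,0,0],[0.03,0,0,0,0,0,0]]]' 70
python3 - <<'E'
from h import *
C=np.array([.597,.0935]);u=np.array([np.cos(np.radians(6.8)),np.sin(np.radians(6.8))]);v=np.array([-u[1],u[0]])
p=C+v*.054;print(p,goto((*p,.187),96.8),manip.get_state()['contact_force'])
E
```

```text
t: 14.05
ee_pos: [0.5048, -0.1272, 0.1938]
tool_rot: [-0.177, 3.128, -0.005]
contact_force: [0.1, -0.8, -4.4]
opening: 0.526
finger_force: 73.4
[0.59060619 0.14712014] {'yawy': np.float64(96.48), 'tilt': array([ 0.009, -0.003, -1.   ]), 'shift': array([-116.1,  262.9,    6.9]), 'q': array([ 0.51,  0.2 , -0.37,  1.71,  0.08,  1.24,  1.81]), 'turn_z_tool': np.float64(-0.32)} [ 0.09054601 -0.84551007 -4.44545452]
```

```bash
python3 -m handwheel '[[[0.03,-0.0166,0.0376,0,0,0,0],[0.03,-0.0166,0.0376,0,0,0,0],[0.03,-0.0166,0.0376,0,0,0,0],[0.03,-0.0166,0.0376,0,0,0,0],[0.03,-0.0166,0.0376,0,0,0,0],[0.03,-0.0166,0.0376,0,0,0,-0.3],[0.03,-0.0166,0.0376,0,0,0,0],[0.03,0,0,0,0,0,0],[0.03,0,0,0,0,0,0]]]'
python3 - <<'E'
from h import *
print(goto((.5906,.1471,.028),96.8))
im,d,i=shot("wrist"); np.savez("w4.npz",im=im,d=d,T=i['camera_from_world']); cv2.imwrite("pics/w4.png",im[:,:,::-1])
P=cloud(d,i).reshape(-1,3); r=P[(P[:,2]>.074)&(P[:,2]<.083)&(P[:,0]>.45)&(P[:,1]>-.06)&(P[:,1]<.25)]; print(len(r),rect(r[:,:2]))
im,d,i=shot("top");P=cloud(d,i).reshape(-1,3); np.savez("t4.npz",im=im,d=d)
E
```

```text
t: 14.95
ee_pos: [0.5868, 0.1494, 0.1868]
tool_rot: [0.191, -3.133, -0.0]
contact_force: [-0.7, -1.6, -4.1]
opening: 0.525
finger_force: 73.5
{'yawy': np.float64(96.97), 'tilt': array([-0.003, -0.   , -1.   ]), 'shift': array([ -4. ,  -2.8, 158.8]), 'q': array([ 0.08,  0.41, -0.51,  1.47,  0.2 ,  1.31,  1.24]), 'turn_z_tool': np.float64(0.17)}
11170 (array([597.2,  93.1]), array([230.5, 190.1]), -83.03)
```

View pics/w4.png

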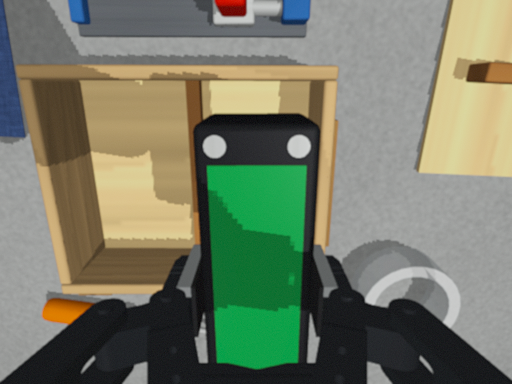

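The full crate rim is now seen: centre (597.2, 93.1), yaw about 6.9°. The module hangs straight over the +y bay. I lower it.

```bash
python3 -m handwheel '[[[0.03,-0.004,-0.0028,0.03,0,0,0],[0.03,0,0,0.04,0,0,0],[0.03,0,0,0.03,0,0,0],[0.03,0,0,0.025,0,0,0],[0.03,0,0,0.015,0,0,0],[0.03,0,0,0.01,0,0,0],[0.03,0,0,0.005,0,0,0],[0.03,0,0,0,0,0,0]]]'
python3 -m handwheel '[[[0.03,0,0,0.002,0,0,0],[0.03,0,0,0,0,0,0]]]'
```

```text
t: 15.85
ee_pos: [0.5924, 0.1454, 0.0338]
tool_rot: [-0.186, 3.136, 0.0]
contact_force: [-0.6, 0.3, -4.2]
opening: 0.524
finger_force: 73.4
t: 16.05
ee_pos: [0.5928, 0.1458, 0.0324]
tool_rot: [-0.186, 3.135, 0.0]
contact_force: [0.1, -1.0, -2.9]
opening: 0.524
finger_force: 73.4
```

```bash
for k in 1 2 3; do python3 -m handwheel '[[[0.03,0,0,0.002,0,0,0],[0.03,0,0,0,0,0,0]]]' | egrep 'ee_pos|contact'; done
```

```text
ee_pos: [0.5922, 0.1457, 0.0297]
contact_force: [0.0, 0.1, -4.4]
ee_pos: [0.5929, 0.1458, 0.0288]
contact_force: [-1.4, -1.4, 3.0]
ee_pos: [0.5931, 0.1458, 0.0286]
contact_force: [-9.5, -4.8, 20.3]
```

Contact with the floor. I open to 62 mm and rise.

```bash
python3 -m handwheel '[[[0.03,0,0,-0.002,0,0,0],[0.062,0,0,0,0,0,0],[0.062,0,0,0,0,0,0],[0.062,0,0,0,0,0,0],[0.062,0,0,-0.02,0,0,0],[0.062,0,0,-0.04,0,0,0],[0.062,0,0,-0.05,0,0,0],[0.062,0,0,-0.05,0,0,0],[0.07,0,0,0,0,0,0],[0.07,0,0,0,0,0,0]]]'
python3 - <<'E'
from h import *
im,d,i=shot("wrist"); P=cloud(d,i); M=masks(im)
C=np.array([597.2,93.1]);a=np.radians(6.9);u=np.array([np.cos(a),np.sin(a)]);v=np.array([-u[1],u[0]])
im2,d2,i2=shot("top"); P2=cloud(d2,i2); M2=masks(im2)
for P,M in((P,M),(P2,M2)):
    for b in blobs(M["green"],60):
        q=P[b]; q=q[~np.isnan(q[:,0])]; top=q[abs(q[:,2]-np.median(q[:,2]))<.008]; r=rect(top[:,:2]); print(b.sum(),np.median(q[:,2]),r,(r[0]-C)@u,(r[0]-C)@v)
print(goto((.501,-.2165,.18),96.4))
E
```

```text
t: 17.65
ee_pos: [0.5932, 0.1461, 0.1894]
tool_rot: [-0.186, 3.132, 0.001]
contact_force: [-0.2, -0.3, -0.7]
opening: 0.817
finger_force: 0.0
4898 0.054113762919534014 (array([592.2, 145.1]), array([101.8,  37.9]), 7.18) 1.2833289097544212 52.224065974504406
440 0.04585032203949724 (array([ 500.7, -216.4]), array([102.5,  41.1]), 7.03) -132.98343511551482 -295.66519237961995
{'yawy': np.float64(96.8), 'tilt': array([-0.001, -0.   , -1.   ]), 'shift': array([ 132.9, -348.6,    6.7]), 'q': array([ 0.08,  0.42, -0.51,  1.46,  0.21,  1.31,  1.25]), 'turn_z_tool': np.float64(0.4)}
```

```bash
python3 -m handwheel '[[[0.07,0.0148,-0.0387,0.001,0,0,0],[0.07,0.0148,-0.0387,0.001,0,0,0],[0.07,0.0148,-0.0387,0.001,0,0,0],[0.07,0.0148,-0.0387,0.001,0,0,0],[0.07,0.0148,-0.0387,0.001,0,0,0],[0.07,0.0148,-0.0387,0.001,0,0,0],[0.07,0.0148,-0.0387,0,0,0,0],[0.07,0.0148,-0.0387,0,0,0,0.4],[0.07,0.0145,-0.039,0,0,0,0],[0.07,0,0,0,0,0,0]]]'
python3 - <<'E'
from h import *
print(goto((.501,-.2165,.02),96.4))
E
```

```text
t: 18.75
ee_pos: [0.4976, -0.2236, 0.1793]
tool_rot: [0.159, -3.133, 0.002]
contact_force: [-0.5, -1.0, -0.9]
opening: 0.82
finger_force: 0.0
{'yawy': np.float64(95.81), 'tilt': array([-0.004, -0.001, -1.   ]), 'shift': array([ -4.8,   6.9, 159.3]), 'q': array([ 0.64,  0.27, -0.33,  1.65,  0.09,  1.24,  1.96]), 'turn_z_tool': np.float64(-0.59)}
```

```bash
python3 -m handwheel '[[[0.07,0,0,0,0,0,0],[0.07,0,0,0,0,0,0]]]'|egrep ee_pos
python3 - <<'E'
from h import *
print(goto((.501,-.2165,.02),96.4))
E
```

```text
ee_pos: [0.5011, -0.2146, 0.1804]
{'yawy': np.float64(96.5), 'tilt': array([-0.001,  0.002, -1.   ]), 'shift': array([ 1.000e-01, -2.100e+00,  1.604e+02]), 'q': array([ 0.63,  0.27, -0.34,  1.65,  0.09,  1.24,  1.96]), 'turn_z_tool': np.float64(0.1)}
```

```bash
python3 -m handwheel '[[[0.07,0,-0.001,0.04,0,0,0],[0.07,0,0,0.04,0,0,0],[0.07,0,0,0.04,0,0,0],[0.07,0,0,0.025,0,0,0],[0.07,0,0,0.015,0,0,0],[0.07,0,0,0,0,0,0]]]'
python3 -m handwheel '[[[0.03,0,0,0,0,0,0],[0.03,0,0,0,0,0,0],[0.03,0,0,0,0,0,0],[0.03,0,0,0,0,0,0],[0.03,0,0,-0.02,0,0,0],[0.03,0,0,-0.04,0,0,0],[0.03,0,0,-0.04,0,0,0],[0.03,0,0,-0.04,0,0,0],[0.03,0,0,-0.03,0,0,0],[0.03,0,0,0,0,0,0]]]' 70
python3 - <<'E'
from h import *
C=np.array([.5972,.0931]);a=np.radians(6.9);u=np.array([np.cos(a),np.sin(a)]);v=np.array([-u[1],u[0]])
p=C-v*.054;print(p,goto((*p,.187),96.9))
E
```

```text
t: 19.55
ee_pos: [0.5003, -0.2153, 0.0196]
tool_rot: [0.179, -3.133, -0.004]
contact_force: [0.0, 0.7, 0.4]
opening: 0.82
finger_force: 0.0
t: 20.55
ee_pos: [0.5037, -0.218, 0.1969]
tool_rot: [-0.175, 3.129, -0.007]
contact_force: [0.6, -0.9, -3.2]
opening: 0.521
finger_force: 73.2
[0.60368739 0.0394911 ] {'yawy': np.float64(96.39), 'tilt': array([ 0.008, -0.004, -1.   ]), 'shift': array([-128. ,  244.8,    9.7]), 'q': array([ 0.64,  0.25, -0.34,  1.63,  0.09,  1.26,  1.96]), 'turn_z_tool': np.float64(-0.51)}
```

```bash
python3 -m handwheel '[[[0.03,-0.018,0.035,0.001,0,0,-0.2],[0.03,-0.018,0.035,0.001,0,0,-0.2],[0.03,-0.018,0.035,0.001,0,0,0],[0.03,-0.018,0.035,0.001,0,0,0],[0.03,-0.018,0.035,0.001,0,0,0],[0.03,-0.018,0.035,0.001,0,0,0],[0.03,-0.018,0.035,0,0,0,0],[0.03,0,0,0,0,0,0],[0.03,0,0,0,0,0,0],[0.03,0,0,0,0,0,0]]]'
python3 - <<'E'
from h import *
print(goto((.6037,.0395,.028),96.9))
E
```

```text
t: 21.55
ee_pos: [0.5971, 0.0394, 0.1843]
tool_rot: [0.184, -3.134, 0.001]
contact_force: [0.3, -0.6, -3.5]
opening: 0.523
finger_force: 73.2
{'yawy': np.float64(96.72), 'tilt': array([-0.002, -0.001, -1.   ]), 'shift': array([ -6.9,  -0.5, 156.3]), 'q': array([ 0.24,  0.39, -0.47,  1.5 ,  0.18,  1.3 ,  1.43]), 'turn_z_tool': np.float64(-0.18)}
```

```bash
python3 -m handwheel '[[[0.03,-0.006,-0.0005,0.03,0,0,-0.2],[0.03,0,0,0.04,0,0,0],[0.03,0,0,0.03,0,0,0],[0.03,0,0,0.025,0,0,0],[0.03,0,0,0.015,0,0,0],[0.03,0,0,0.01,0,0,0],[0.03,0,0,0.003,0,0,0],[0.03,0,0,0,0,0,0]]]'
for k in 1 2 ; do python3 -m handwheel '[[[0.03,0,0,0.002,0,0,0],[0.03,0,0,0,0,0,0]]]' | egrep 'ee_pos|contact'; done
```

```text
t: 22.35
ee_pos: [0.6042, 0.0408, 0.0331]
tool_rot: [-0.191, 3.135, 0.0]
contact_force: [-0.5, -0.6, -3.4]
opening: 0.522
finger_force: 73.1
ee_pos: [0.6047, 0.0412, 0.0316]
contact_force: [1.1, -0.2, -4.1]
ee_pos: [0.6047, 0.0412, 0.0315]
contact_force: [-8.2, -1.5, 15.5]
```

```bash
python3 -m handwheel '[[[0.03,0,0,0,0,0,0],[0.03,0,0,0.001,0,0,0],[0.03,0,0,0,0,0,0]]]' | egrep 'ee_pos|contact|rot'; python3 - <<'E'
from h import *
im,d,i=shot("wrist"); P=cloud(d,i); M=masks(im); np.savez("w5.npz",im=im,d=d); cv2.imwrite("pics/w5.png",im[:,:,::-1])
for b in blobs(M["green"],60):
    q=P[b]; q=q[~np.isnan(q[:,0])]; A=np.c_[q[:,:2]-q[:,:2].mean(0),np.ones(len(q))]; w=np.abs(q[:,2]-np.median(q[:,2]))<.01
    print(b.sum(),np.linalg.lstsq(A[w],q[w,2],rcond=None)[0],rect(q[w,:2]))
E
```

```text
ee_pos: [0.6047, 0.0412, 0.0315]
tool_rot: [-0.192, 3.133, -0.002]
contact_force: [-12.2, -2.2, 23.3]
18487 [ 0.00167214 -0.00119558  0.05404808] (array([602.1,  40.7]), array([99.3, 37.1]), 7.03)
8113 [ 0.00316483 -0.0042681   0.05406685] (array([595.6, 135.2]), array([105.3,  25.7]), 20.46)
```

Both covers stand at 54 mm and lie level, so the second module is down. I release it, rise, and check both.

```bash
python3 -m handwheel '[[[0.03,0,0,-0.002,0,0,0],[0.062,0,0,0,0,0,0],[0.062,0,0,0,0,0,0],[0.062,0,0,0,0,0,0],[0.062,0,0,-0.02,0,0,0],[0.062,0,0,-0.04,0,0,0],[0.062,0,0,-0.05,0,0,0],[0.062,0,0,-0.05,0,0,0],[0.05,0,0,-0.03,0,0,0],[0.05,0,0,0,0,0,0]]]'
python3 - <<'E'
from h import *
C=np.array([597.2,93.1]);a=np.radians(6.9);u=np.array([np.cos(a),np.sin(a)]);v=np.array([-u[1],u[0]])
for n in("wrist","top"):
    im,d,i=shot(n); P=cloud(d,i); M=masks(im)
    for b in blobs(M["green"],60):
        q=P[b]; q=q[~np.isnan(q[:,0])]; top=q[abs(q[:,2]-np.median(q[:,2]))<.008]; r=rect(top[:,:2]); print(n,b.sum(),np.median(q[:,2]),r,(r[0]-C)@u,(r[0]-C)@v)
Q=P.reshape(-1,3);r=Q[(Q[:,0]>.35)&(Q[:,0]<.56)&(Q[:,1]>.27)&(Q[:,1]<.48)]
r=r[(r[:,2]>.026)&(r[:,2]<.05)];print("batten",rect(r[:,:2]),np.median(r[:,2]))
for b in blobs(M["wood"],1000):
    q=P[b]; q=q[(q[:,2]<.014)&(q[:,1]>.25)]
    if len(q)>500: print("board",rect(q[:,:2]))
print(goto((.42,.36,.3),4.4))
E
```

```text
t: 24.1
ee_pos: [0.6063, 0.0415, 0.2252]
tool_rot: [-0.191, 3.127, -0.0]
contact_force: [-0.3, 0.0, -0.1]
opening: 0.584
finger_force: 0.0
wrist 4019 0.054128091402597944 (array([603. ,  40.8]), array([101.3,  37.8]), 6.92) -0.5251640878613039 -52.61800264815095
wrist 3957 0.054111200991009495 (array([592.6, 145.4]), array([100.8,  38.1]), 6.94) 1.7164728981765722 52.47383844154939
top 171 0.05411343085180065 (array([589.4, 153.1]), array([100.5,  21.5]), 7.96) -0.5352969369709166 60.502507858676985
batten (array([469.4, 377.9]), array([98.8, 16. ]), -85.65) 0.03633898758231768
board (array([1265.9,  467.7]), array([494.2, 435.4]), -0.03)
board (array([470.3, 378.7]), array([191.9, 153.4]), 4.46)
{'yawy': np.float64(96.99), 'tilt': array([ 0.001, -0.   , -1.   ]), 'shift': array([143.8, 339.1, -80.5]), 'q': array([ 0.23,  0.39, -0.48,  1.43,  0.18,  1.37,  1.44]), 'turn_z_tool': np.float64(-87.41)}
```

Modules sit at crate (−0.5, −52.6) and (1.7, 52.5) mm, flat. Next the board.

```bash
python3 -m handwheel '[[[0.05,0,0,0,0,0,8.5],[0.05,0,0,0,0,0,8.5],[0.05,0,0,0,0,0,8.5],[0.05,0,0,0,0,0,8.5],[0.05,0,0,0,0,0,8.5],[0.05,0,0,0,0,0,8.5],[0.05,0,0,0,0,0,8.5],[0.05,0,0,0,0,0,8.5],[0.05,0,0,0,0,0,8.5],[0.05,0,0,0,0,0,8.5]]]' >/dev/null
python3 -m handwheel '[[[0.05,0,0,0,0,0,7.6],[0.05,0,0,0,0,0,0],[0.05,0,0,0,0,0,0]]]'
python3 - <<'E'
from h import *
print(goto((.4695,.378,.2),4.4))
E
```

```text
t: 25.5
ee_pos: [0.6032, 0.0409, 0.218]
tool_rot: [-2.129, -2.308, 0.003]
contact_force: [-0.0, 0.8, 0.3]
opening: 0.583
finger_force: 0.0
{'yawy': np.float64(4.63), 'tilt': array([-0.003, -0.   , -1.   ]), 'shift': array([ 346.8, -106. ,   18.2]), 'q': array([ 0.05,  0.36, -0.23,  1.44,  0.08,  1.35, -0.1 ]), 'turn_z_tool': np.float64(0.23)}
```

```bash
python3 -m handwheel '[[[0.05,0.0385,-0.0118,0.001,0,0,0],[0.05,0.0385,-0.0118,0.001,0,0,0],[0.05,0.0385,-0.0118,0.001,0,0,0],[0.05,0.0385,-0.0118,0.001,0,0,0],[0.05,0.0385,-0.0118,0.001,0,0,0],[0.05,0.0385,-0.0118,0.001,0,0,0],[0.05,0.0385,-0.0118,0.001,0,0,0],[0.05,0.0385,-0.0118,0.001,0,0,0.2],[0.05,0.0385,-0.0118,0.001,0,0,0]]]' >/dev/null
python3 -m handwheel '[[[0.05,0,0,0,0,0,0],[0.05,0,0,0,0,0,0],[0.05,0,0,0,0,0,0]]]'
python3 - <<'E'
from h import *
im,d,i=shot("wrist"); P=cloud(d,i); M=masks(im); Q=P.reshape(-1,3)
r=Q[(Q[:,0]>.38)&(Q[:,0]<.56)&(Q[:,1]>.27)&(Q[:,1]<.48)]
b=r[(r[:,2]>.03)&(r[:,2]<.042)];print("batten",rect(b[:,:2]),np.median(b[:,2]))
cv2.imwrite("pics/w6.png",im[:,:,::-1]); print(goto((.4695,.378,.02),4.4))
E
```

```text
t: 26.7
ee_pos: [0.4722, 0.377, 0.2101]
tool_rot: [2.138, 2.301, -0.001]
contact_force: [1.0, 1.1, -0.1]
opening: 0.583
finger_force: 0.0
batten (array([471.3, 378.3]), array([99.6, 15.4]), -85.53) 0.03637325525177379
{'yawy': np.float64(4.13), 'tilt': array([ 0.   , -0.001, -1.   ]), 'shift': array([  1.7,  -2.9, 190.3]), 'q': array([-0.43,  0.38, -0.4 ,  1.45,  0.15,  1.34, -0.76]), 'turn_z_tool': np.float64(-0.27)}
```

```bash
python3 -m handwheel '[[[0.05,0.001,-0.0015,0.045,0,0,-0.2],[0.05,0,0,0.045,0,0,0],[0.05,0,0,0.045,0,0,0],[0.05,0,0,0.035,0,0,0],[0.05,0,0,0.02,0,0,0],[0.05,0,0,0.007,0,0,0],[0.05,0,0,0,0,0,0],[0.005,0,0,0,0,0,0],[0.005,0,0,0,0,0,0],[0.005,0,0,0,0,0,0]]]' 70
python3 -m handwheel '[[[0.005,0,0,0,0,0,0],[0.005,0,0,0,0,0,0],[0.005,0,0,-0.01,0,0,0],[0.005,0,0,-0.03,0,0,0],[0.005,0,0,-0.05,0,0,0],[0.005,0,0,-0.05,0,0,0],[0.005,0,0,-0.04,0,0,0],[0.005,0,0,0,0,0,0]]]'
python3 - <<'E'
from h import *
print(goto((.5972,.0931,.187),96.9))
E
```

```text
t: 27.75
ee_pos: [0.471, 0.3801, 0.0156]
tool_rot: [2.134, 2.304, 0.005]
contact_force: [0.7, 0.2, 10.1]
opening: 0.167
finger_force: 72.0
t: 28.55
ee_pos: [0.4719, 0.3819, 0.2018]
tool_rot: [2.133, 2.304, 0.019]
contact_force: [0.3, 0.1, -0.7]
opening: 0.167
finger_force: 70.7
{'yawy': np.float64(4.42), 'tilt': array([ 0.009,  0.008, -1.   ]), 'shift': array([-297.7,  102.5,   13.7]), 'q': array([-0.43,  0.38, -0.4 ,  1.47,  0.15,  1.31, -0.77]), 'turn_z_tool': np.float64(87.52)}
```

```bash
python3 -m handwheel '[[[0.005,0,0,0,0,0,8.5],[0.005,0,0,0,0,0,8.5],[0.005,0,0,0,0,0,8.5],[0.005,0,0,0,0,0,8.5],[0.005,0,0,0,0,0,8.5],[0.005,0,0,0,0,0,8.5],[0.005,0,0,0,0,0,8.5],[0.005,0,0,0,0,0,8.5],[0.005,0,0,0,0,0,8.5],[0.005,0,0,0,0,0,8.5]]]' >/dev/null
python3 -m handwheel '[[[0.005,0,0,0,0,0,2.5],[0.005,0,0,0,0,0,0],[0.005,0,0,0,0,0,0]]]'
python3 - <<'E'
from h import *
print(goto((.5972,.0931,.2),96.9))
E
```

```text
t: 29.85
ee_pos: [0.4695, 0.3793, 0.1934]
tool_rot: [3.136, 0.192, -0.001]
contact_force: [-0.3, -0.7, -1.4]
opening: 0.167
finger_force: 70.5
{'yawy': np.float64(-82.98), 'tilt': array([-0., -0., -1.]), 'shift': array([ 91.7, 299.6,  -6.6]), 'q': array([-0.61,  0.36, -0.16,  1.48,  0.06,  1.3 , -2.22]), 'turn_z_tool': np.float64(0.12)}
```

```bash
python3 -m handwheel '[[[0.005,0.0115,0.0375,-0.001,0,0,0],[0.005,0.0115,0.0375,-0.001,0,0,0],[0.005,0.0115,0.0375,-0.001,0,0,0],[0.005,0.0115,0.0375,-0.001,0,0,0],[0.005,0.0115,0.0375,-0.001,0,0,0],[0.005,0.0115,0.0375,-0.001,0,0,0],[0.005,0.0115,0.0375,0,0,0,0],[0.005,0.0115,0.0375,0,0,0,0]]]' >/dev/null
python3 -m handwheel '[[[0.005,0,0,0,0,0,0],[0.005,0,0,0,0,0,0],[0.005,0,0,0,0,0,0]]]'
python3 - <<'E'
from h import *
im,d,i=shot("wrist"); P=cloud(d,i); Q=P.reshape(-1,3); C=np.array([597.2,93.1]);a=np.radians(6.9);u=np.array([np.cos(a),np.sin(a)]);v=np.array([-u[1],u[0]])
cv2.imwrite("pics/w7.png",im[:,:,::-1])
s=manip.get_state(); z0=s['ee_pos'][2]; print(z0)
M=masks(im)['wood'].reshape(-1)
b=Q[M&(Q[:,2]>z0-.02)&(Q[:,2]<z0+.002)]; r=rect(b[:,:2]); print("board",len(b),np.median(b[:,2]),r,(r[0]-C)@u,(r[0]-C)@v)
b=Q[(Q[:,2]>z0+.01)&(Q[:,2]<z0+.03)&M]; print("batten",len(b),rect(b[:,:2]) if len(b)>3 else'')
im,d,i=shot("top");Q=cloud(d,i).reshape(-1,3);M=masks(im)['wood'].reshape(-1);b=Q[M&(Q[:,2]>z0-.02)&(Q[:,2]<z0+.002)];print("top",len(b),rect(b[:,:2]))
print(goto((.5972,.0931,.2),96.9))
E
```

```text
t: 30.95
ee_pos: [0.5968, 0.0939, 0.1994]
tool_rot: [-3.135, -0.193, 0.001]
contact_force: [-1.3, 0.5, -0.6]
opening: 0.17
finger_force: 70.5
0.19947303785811624
board 71860 0.19021455701975634 (array([597. ,  93.9]), array([191.6, 149.2]), -83.04) -0.10244199731821522 0.8182332413105026
batten 7343 (array([600.,  93.]), array([94.4, 40.6]), 20.99)
top 1061 (array([602.3,  32.2]), array([149.8,  64.4]), 7.65)
{'yawy': np.float64(-82.93), 'tilt': array([-0.   ,  0.001, -1.   ]), 'shift': array([ 0.3,  1.2, -0.4]), 'q': array([-0.2 ,  0.35, -0.01,  1.48,  0.  ,  1.31, -1.66]), 'turn_z_tool': np.float64(0.17)}
```

View pics/w7.png

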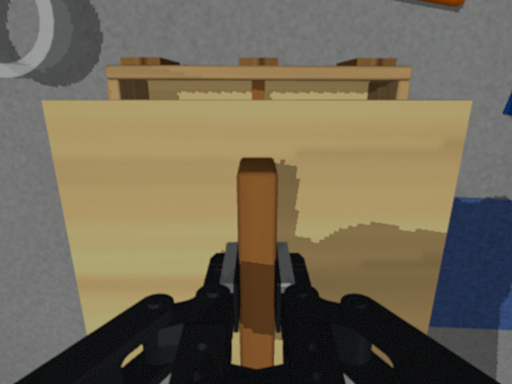

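The board hangs level and square over the crate, centred within 1 mm. I lower it.

```bash
python3 -m handwheel '[[[0.005,0,0.001,0.03,0,0,0],[0.005,0,0,0.03,0,0,0],[0.005,0,0,0.025,0,0,0],[0.005,0,0,0.015,0,0,0],[0.005,0,0,0.01,0,0,0],[0.005,0,0,0.01,0,0,0],[0.005,0,0,0.006,0,0,0],[0.005,0,0,0,0,0,0]]]'
for k in 1 2 3; do python3 -m handwheel '[[[0.005,0,0,0.002,0,0,0],[0.005,0,0,0,0,0,0]]]' | egrep 'ee_pos|contact'; done
```

```text
t: 31.85
ee_pos: [0.5973, 0.0916, 0.0733]
tool_rot: [-3.136, -0.189, 0.001]
contact_force: [-1.0, 0.0, -1.2]
opening: 0.173
finger_force: 70.6
ee_pos: [0.5977, 0.0916, 0.0721]
contact_force: [0.8, -0.4, -0.0]
ee_pos: [0.5974, 0.0916, 0.0696]
contact_force: [-0.4, 0.5, -2.6]
ee_pos: [0.5977, 0.0916, 0.0685]
contact_force: [-3.1, 0.1, 5.0]
```

```bash
python3 -m handwheel '[[[0.005,0,0,-0.001,0,0,0],[0.05,0,0,0,0,0,0],[0.05,0,0,0,0,0,0],[0.05,0,0,0,0,0,0],[0.05,0,0,-0.02,0,0,0],[0.05,0,0,-0.04,0,0,0],[0.05,0,0,-0.05,0,0,0],[0.06,0,0,-0.05,0,0,0],[0.06,0,0,0,0,0,0]]]'
python3 -m handwheel '[[[0.06,0,0,0,0,0,-8.5],[0.06,0,0,0,0,0,-8.5],[0.06,0,0,0,0,0,-8.5],[0.06,0,0,0,0,0,-8.5],[0.06,0,0,0,0,0,-8.5],[0.06,0,0,0,0,0,-8.5],[0.06,0,0,0,0,0,-8.5],[0.06,0,0,0,0,0,-8.5],[0.06,0,0,0,0,0,-8.5],[0.06,0,0,0,0,0,-8.5]]]'>/dev/null
python3 -m handwheel '[[[0.06,0,0,0,0,0,-5],[0.06,0,0,0,0,0,0],[0.06,0,0,0,0,0,0]]]'
cat >> h.py <<'E'
C=np.array([597.2,93.1]);_a=np.radians(6.9);U=np.array([np.cos(_a),np.sin(_a)]);V=np.array([-U[1],U[0]])
def cans(n="top",show=True):
    im,d,i=shot(n);P=cloud(d,i);out=[]
    for b in blobs(masks(im)["blue"],30):
        q=P[b];q=q[~np.isnan(q[:,0])]
        if len(q)<20: continue
        z=np.median(q[:,2]); t=q[abs(q[:,2]-z)<.006]
        c,wh,_=rect(t[:,:2])
        if z>.055 and .75*wh[0]<wh[1]: print(n,c,wh,"z",round(z*1000,1),"crate",np.round([(c-C)@U,(c-C)@V],1))
    return im,P
E
python3 - <<'E'
from h import *
im,P=cans()
Q=P.reshape(-1,3);M=masks(im)['wood'].reshape(-1);b=Q[M&(Q[:,2]>.05)&(Q[:,2]<.066)&(Q[:,0]<.75)&(Q[:,1]>-.1)&(Q[:,1]<.25)];print("board z",np.median(b[:,2]),len(b))
b=Q[(Q[:,2]>.083)&(Q[:,2]<.096)&(Q[:,0]<.68)&(Q[:,0]>.52)&(Q[:,1]>0)&(Q[:,1]<.2)];print("batten",len(b),rect(b[:,:2]))
print(goto((.5,-.37,.25),6.9))
E
```

```text
t: 33.35
ee_pos: [0.6009, 0.0922, 0.2372]
tool_rot: [-3.134, -0.189, -0.021]
contact_force: [0.7, -0.5, 0.4]
opening: 0.702
finger_force: 0.0
t: 34.65
ee_pos: [0.5974, 0.0915, 0.2284]
tool_rot: [-2.087, -2.348, -0.0]
contact_force: [-0.1, -0.3, 0.2]
opening: 0.703
finger_force: 0.0
top [ 550.6 -355.5] [25.5 24.2] z 71.6 crate [-100.2 -439.8]
top [ 543. -428.] [25.4 24.2] z 70.7 crate [-116.4 -510.8]
top [ 473.8 -351. ] [27.5 24.3] z 70.5 crate [-175.9 -426.1]
top [ 463.1 -420.3] [27.1 23.4] z 71.0 crate [-194.8 -493.6]
board z 0.05947906228677757 1083
batten 0 (array([0., 0.]), array([0., 0.]), 0.0)
{'yawy': np.float64(6.74), 'tilt': array([-0.,  0., -1.]), 'shift': array([-446.9, -150.9,  -21.6]), 'q': array([-0.03,  0.35, -0.23,  1.43,  0.08,  1.37, -0.15]), 'turn_z_tool': np.float64(-0.16)}
```

Board is down flat (top at 59.5 mm). Now the first canister, at (474.5, −350.5).

```bash
python3 -m handwheel '[[[0.062,-0.043,-0.0174,0.003,0,0,0],[0.062,-0.043,-0.0174,0.003,0,0,0],[0.062,-0.043,-0.0174,0.003,0,0,0],[0.062,-0.043,-0.0174,0.003,0,0,0],[0.062,-0.043,-0.0174,0.003,0,0,0],[0.062,-0.043,-0.0174,0.003,0,0,0],[0.062,-0.043,-0.0174,0.003,0,0,0],[0.062,-0.043,-0.0174,0.003,0,0,0],[0.062,-0.043,-0.0174,0.003,0,0,0],[0.062,-0.04,-0.0174,0.003,0,0,0]]]' >/dev/null
python3 -m handwheel '[[[0.062,0,0,0,0,0,0],[0.062,0,0,0,0,0,0],[0.062,0,0,0,0,0,0]]]'
python3 - <<'E'
from h import *
print(goto((.4745,-.3505,.039),6.9)); cans("top")
E
```

```text
t: 36.0
ee_pos: [0.4767, -0.3519, 0.1985]
tool_rot: [-2.083, -2.352, -0.001]
contact_force: [0.8, -0.0, 0.3]
opening: 0.729
finger_force: 0.0
{'yawy': np.float64(6.94), 'tilt': array([ 0.   ,  0.001, -1.   ]), 'shift': array([  1.6,  -2.1, 159.5]), 'q': array([ 0.57,  0.33,  0.02,  1.52, -0.01,  1.3 ,  0.71]), 'turn_z_tool': np.float64(0.04)}
top [ 550.6 -355.8] [25.6 24.2] z 70.7 crate [-100.2 -440.1]
top [ 543.1 -428.6] [25.3 24.2] z 72.0 crate [-116.4 -511.4]
top [ 474.6 -351.3] [25.  24.3] z 70.2 crate [-175.1 -426.5]
```

```bash
python3 -m handwheel '[[[0.062,0.001,-0.002,0.04,0,0,0],[0.062,0,0,0.04,0,0,0],[0.062,0,0,0.035,0,0,0],[0.062,0,0,0.025,0,0,0],[0.062,0,0,0.0195,0,0,0],[0.062,0,0,0,0,0,0],[0.062,0,0,0,0,0,0],[0.035,0,0,0,0,0,0],[0.035,0,0,0,0,0,0],[0.035,0,0,0,0,0,0]]]' 50
python3 -m handwheel '[[[0.035,0,0,0,0,0,0],[0.035,0,0,0,0,0,0],[0.035,0,0,-0.02,0,0,0],[0.035,0,0,-0.04,0,0,0],[0.035,0,0,-0.05,0,0,0],[0.035,0,0,-0.05,0,0,0],[0.035,0,0,0,0,0,0],[0.035,0,0,0,0,0,0]]]'
python3 - <<'E'
from h import *
p=(C+43*U-51*V)/1000; print(p,goto((*p,.19),6.9))
E
```

```text
t: 37.05
ee_pos: [0.4751, -0.3529, 0.041]
tool_rot: [2.081, 2.349, 0.001]
contact_force: [-1.7, 1.4, 6.4]
opening: 0.568
finger_force: 52.5
t: 37.85
ee_pos: [0.4744, -0.3529, 0.2007]
tool_rot: [2.082, 2.349, 0.001]
contact_force: [-0.5, 0.6, -4.0]
opening: 0.572
finger_force: 52.8
[0.64601554 0.04763526] {'yawy': np.float64(6.9), 'tilt': array([ 0.003, -0.002, -1.   ]), 'shift': array([377. , 218.4,  10.5]), 'q': array([ 0.57,  0.32,  0.02,  1.52, -0.01,  1.3 ,  0.71]), 'turn_z_tool': np.float64(-0.0)}
```

```bash
python3 -m handwheel '[[[0.035,0.0377,0.0218,0.001,0,0,0],[0.035,0.0377,0.0218,0.001,0,0,0],[0.035,0.0377,0.0218,0.001,0,0,0],[0.035,0.0377,0.0218,0.001,0,0,0],[0.035,0.0377,0.0218,0.001,0,0,0],[0.035,0.0377,0.0218,0.001,0,0,0],[0.035,0.0377,0.0218,0.001,0,0,0],[0.035,0.0377,0.0218,0.001,0,0,0],[0.035,0.0377,0.0218,0.001,0,0,0],[0.035,0.0377,0.0218,0.001,0,0,0]]]' >/dev/null
python3 -m handwheel '[[[0.035,0,0,0,0,0,0],[0.035,0,0,0,0,0,0],[0.035,0,0,0,0,0,0]]]'
python3 - <<'E'
from h import *
p=(C+43*U-51*V)/1000; print(goto((*p,.1),6.9))
E
```

```text
t: 39.15
ee_pos: [0.6441, 0.0467, 0.1873]
tool_rot: [-2.084, -2.349, 0.004]
contact_force: [-0.1, -1.0, -2.1]
opening: 0.569
finger_force: 53.0
{'yawy': np.float64(6.84), 'tilt': array([-0.003, -0.001, -1.   ]), 'shift': array([ 0.8,  2.3, 87.2]), 'q': array([ 0.  ,  0.46, -0.18,  1.36,  0.08,  1.33, -0.06]), 'turn_z_tool': np.float64(-0.06)}
```

```bash
python3 -m handwheel '[[[0.035,0.001,0.002,0.03,0,0,0],[0.035,0,0,0.03,0,0,0],[0.035,0,0,0.015,0,0,0],[0.035,0,0,0.007,0,0,0],[0.035,0,0,0.002,0,0,0],[0.035,0,0,0,0,0,0]]]' | egrep 'ee_pos|contact'
for k in 1 2 3; do python3 -m handwheel '[[[0.035,0,0,0.0015,0,0,0],[0.035,0,0,0,0,0,0]]]' | egrep 'ee_pos|contact'; done
```

```text
ee_pos: [0.6475, 0.049, 0.1061]
contact_force: [-0.0, -0.3, -2.2]
ee_pos: [0.6474, 0.0493, 0.1046]
contact_force: [-0.4, -0.8, -2.2]
ee_pos: [0.6469, 0.0493, 0.1022]
contact_force: [-0.4, 0.7, -2.5]
ee_pos: [0.6467, 0.0492, 0.1003]
contact_force: [-0.1, -0.6, -3.0]
```

```bash
for k in 1 2; do python3 -m handwheel '[[[0.035,0,0,0.001,0,0,0],[0.035,0,0,0,0,0,0]]]' | egrep 'ee_pos|contact'; done
```

```text
ee_pos: [0.6469, 0.0492, 0.1001]
contact_force: [-3.1, -0.5, 3.1]
ee_pos: [0.647, 0.0493, 0.1]
contact_force: [-5.1, -0.6, 8.4]
```

```bash
python3 -m handwheel '[[[0.035,0,0,-0.0015,0,0,0],[0.062,0,0,0,0,0,0],[0.062,0,0,0,0,0,0],[0.062,0,0,0,0,0,0],[0.062,0,0,-0.02,0,0,0],[0.062,0,0,-0.04,0,0,0],[0.062,0,0,-0.04,0,0,0],[0.062,0,0,0,0,0,0],[0.062,0,0,0,0,0,0]]]'
python3 - <<'E'
from h import *
cans("top"); im,d,i=shot("side"); cv2.imwrite("pics/s8.png",cv2.resize(im[120:320,180:400],None,fx=2.7,fy=2.7)[:,:,::-1]); print(goto((.552,-.356,.2),6.9))
E
```

```text
t: 41.65
ee_pos: [0.6476, 0.0493, 0.2014]
tool_rot: [2.082, 2.35, 0.003]
contact_force: [0.6, -0.3, 0.6]
opening: 0.726
finger_force: 0.0
top [ 550.7 -356.2] [25.3 24.1] z 71.8 crate [-100.1 -440.5]
top [ 543.  -428.9] [25.4 24.2] z 70.2 crate [-116.5 -511.7]
top [ 463.9 -420.5] [25.8 25.7] z 70.8 crate [-194.  -493.9]
{'yawy': np.float64(6.91), 'tilt': array([-0.002, -0.   , -1.   ]), 'shift': array([-390.8, -142.3,   -1. ]), 'q': array([-0.  ,  0.46, -0.18,  1.34,  0.08,  1.35, -0.06]), 'turn_z_tool': np.float64(0.01)}
```

View pics/s8.png

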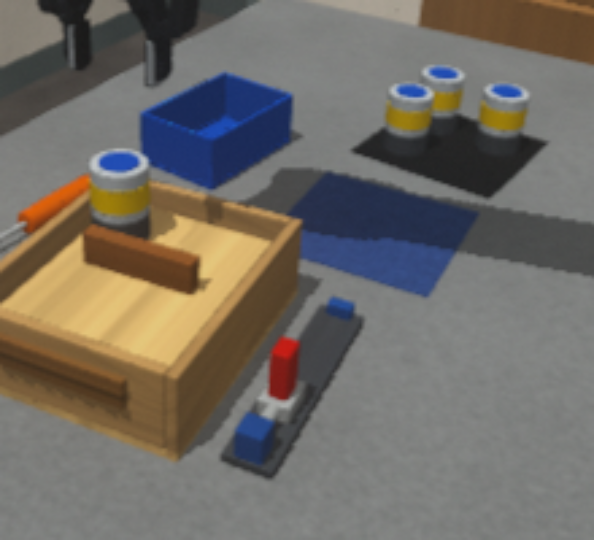

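The crop shows canister 1 upright on the board at (120,190) and the board flat inside the crate. Three canisters remain on the mat. Next, the one at (551.5, −356).

```bash
python3 -m handwheel '[[[0.062,-0.0391,-0.0142,0,0,0,0],[0.062,-0.0391,-0.0142,0,0,0,0],[0.062,-0.0391,-0.0142,0,0,0,0],[0.062,-0.0391,-0.0142,0,0,0,0],[0.062,-0.0391,-0.0142,0,0,0,0],[0.062,-0.0391,-0.0142,0,0,0,0],[0.062,-0.0391,-0.0142,0,0,0,0],[0.062,-0.0391,-0.0142,0,0,0,0],[0.062,-0.0391,-0.0142,0,0,0,0],[0.062,-0.0391,-0.0142,0,0,0,0]]]' >/dev/null
python3 -m handwheel '[[[0.062,0,0,0,0,0,0],[0.062,0,0,0,0,0,0],[0.062,0,0,0,0,0,0]]]'
python3 - <<'E'
from h import *
print(goto((.5515,-.356,.041),6.9)); cans("top")
E
```

```text
t: 43.05
ee_pos: [0.5531, -0.3544, 0.1987]
tool_rot: [-2.08, -2.351, -0.001]
contact_force: [0.5, 0.4, -0.3]
opening: 0.727
finger_force: 0.0
{'yawy': np.float64(6.99), 'tilt': array([-0.001,  0.002, -1.   ]), 'shift': array([ -1.7,  -1.6, 157.7]), 'q': array([ 0.54,  0.47, -0.02,  1.32,  0.01,  1.36,  0.64]), 'turn_z_tool': np.float64(0.09)}
top [647.2  50.9] [23.4 23.4] z 130.7 crate [ 44.6 -47.9]
top [ 551.8 -356.6] [24.7 24.6] z 70.9 crate [ -99.1 -441. ]
```

```bash
python3 -m handwheel '[[[0.062,-0.0015,-0.0015,0.04,0,0,0],[0.062,0,0,0.04,0,0,0],[0.062,0,0,0.035,0,0,0],[0.062,0,0,0.025,0,0,0],[0.062,0,0,0.018,0,0,0],[0.062,0,0,0,0,0,0],[0.062,0,0,0,0,0,0],[0.035,0,0,0,0,0,0],[0.035,0,0,0,0,0,0],[0.035,0,0,0,0,0,0]]]' 50
python3 -m handwheel '[[[0.035,0,0,0,0,0,0],[0.035,0,0,0,0,0,0],[0.035,0,0,-0.02,0,0,0],[0.035,0,0,-0.04,0,0,0],[0.035,0,0,-0.05,0,0,0],[0.035,0,0,-0.05,0,0,0],[0.035,0,0,0,0,0,0],[0.035,0,0,0,0,0,0]]]'
python3 - <<'E'
from h import *
p=(C+43*U+51*V)/1000; print(p,goto((*p,.2),6.9))
E
```

```text
t: 44.1
ee_pos: [0.5528, -0.358, 0.044]
tool_rot: [2.081, 2.349, 0.002]
contact_force: [-1.1, 1.7, 6.5]
opening: 0.569
finger_force: 52.5
t: 44.9
ee_pos: [0.552, -0.3581, 0.2037]
tool_rot: [2.082, 2.349, 0.001]
contact_force: [-0.1, -0.6, -4.0]
opening: 0.572
finger_force: 52.9
[0.63376159 0.14889651] {'yawy': np.float64(6.9), 'tilt': array([ 0.003, -0.002, -1.   ]), 'shift': array([493.5, 142. ,   3.1]), 'q': array([ 0.54,  0.47, -0.02,  1.31,  0.01,  1.36,  0.64]), 'turn_z_tool': np.float64(-0.0)}
```

```bash
python3 -m handwheel '[[[0.035,0.0411,0.0118,0,0,0,0],[0.035,0.0411,0.0118,0,0,0,0],[0.035,0.0411,0.0118,0,0,0,0],[0.035,0.0411,0.0118,0,0,0,0],[0.035,0.0411,0.0118,0,0,0,0],[0.035,0.0411,0.0118,0,0,0,0],[0.035,0.0411,0.0118,0,0,0,0],[0.035,0.0411,0.0118,0,0,0,0],[0.035,0.0411,0.0118,0,0,0,0],[0.035,0.0411,0.0118,0,0,0,0]]]' >/dev/null
python3 -m handwheel '[[[0.035,0.0411,0.0118,0,0,0,0],[0.035,0.0411,0.0118,0,0,0,0],[0.035,0,0,0,0,0,0],[0.035,0,0,0,0,0,0],[0.035,0,0,0,0,0,0]]]'
python3 - <<'E'
from h import *
p=(C+43*U+51*V)/1000; print(goto((*p,.103),6.9))
E
```

```text
t: 46.4
ee_pos: [0.6322, 0.1474, 0.2002]
tool_rot: [-2.084, -2.349, 0.005]
contact_force: [0.1, -1.3, -2.3]
opening: 0.565
finger_force: 52.9
{'yawy': np.float64(6.83), 'tilt': array([-0.003, -0.002, -1.   ]), 'shift': array([ 1.4,  2. , 97.2]), 'q': array([-0.13,  0.47, -0.22,  1.33,  0.1 ,  1.36, -0.23]), 'turn_z_tool': np.float64(-0.07)}
```

```bash
python3 -m handwheel '[[[0.035,0.001,0.002,0.035,0,0,0],[0.035,0,0,0.03,0,0,0],[0.035,0,0,0.018,0,0,0],[0.035,0,0,0.009,0,0,0],[0.035,0,0,0.003,0,0,0],[0.035,0,0,0,0,0,0]]]' | egrep 'ee_pos|contact'
for k in 1 2 3 4; do python3 -m handwheel '[[[0.035,0,0,0.001,0,0,0],[0.035,0,0,0,0,0,0]]]' | egrep 'ee_pos|contact'; done
```

```text
ee_pos: [0.6351, 0.1495, 0.1075]
contact_force: [-0.2, 0.1, -2.0]
ee_pos: [0.6353, 0.1503, 0.1072]
contact_force: [-0.1, 0.2, -3.7]
ee_pos: [0.6348, 0.1503, 0.1054]
contact_force: [0.1, 0.5, -2.8]
ee_pos: [0.6346, 0.1502, 0.1039]
contact_force: [1.0, -0.9, -2.8]
ee_pos: [0.6348, 0.1502, 0.1032]
contact_force: [-0.4, -0.5, -2.0]
```

```bash
python3 -m handwheel '[[[0.035,0,0,0.001,0,0,0],[0.035,0,0,0,0,0,0]]]' | egrep 'ee_pos|contact'; python3 -m handwheel '[[[0.035,0,0,0.0005,0,0,0],[0.035,0,0,0,0,0,0]]]' | egrep 'ee_pos|contact'
```

```text
ee_pos: [0.6348, 0.1503, 0.1031]
contact_force: [-3.4, -0.4, 4.5]
ee_pos: [0.6348, 0.1504, 0.1031]
contact_force: [-4.8, -0.9, 7.1]
```

Contact. I release, rise and head for the third canister at (464, −420).

```bash
python3 -m handwheel '[[[0.035,0,0,-0.001,0,0,0],[0.062,0,0,0,0,0,0],[0.062,0,0,0,0,0,0],[0.062,0,0,0,0,0,0],[0.062,0,0,-0.02,0,0,0],[0.062,0,0,-0.04,0,0,0],[0.062,0,0,-0.04,0,0,0],[0.062,0,0,0,0,0,0],[0.062,0,0,0,0,0,0]]]' | egrep 'ee_pos|open'
python3 - <<'E'
from h import *
cans("top"); print(goto((.464,-.42,.2),6.9))
E
```

```text
ee_pos: [0.6355, 0.1504, 0.204]
opening: 0.725
top [646.4  51.5] [26.7 24.5] z 131.1 crate [ 43.8 -47.2]
top [ 543.  -428.9] [26.9 24.2] z 70.3 crate [-116.5 -511.7]
top [ 463.5 -419.1] [26.  24.3] z 71.5 crate [-194.3 -492.4]
{'yawy': np.float64(6.9), 'tilt': array([ 0.,  0., -1.]), 'shift': array([-545.5, -238. ,    2.3]), 'q': array([-0.13,  0.47, -0.22,  1.32,  0.1 ,  1.36, -0.23]), 'turn_z_tool': np.float64(0.0)}
```

```bash
python3 -m handwheel '[[[0.062,-0.042,-0.0183,0,0,0,0],[0.062,-0.042,-0.0183,0,0,0,0],[0.062,-0.042,-0.0183,0,0,0,0],[0.062,-0.042,-0.0183,0,0,0,0],[0.062,-0.042,-0.0183,0,0,0,0],[0.062,-0.042,-0.0183,0,0,0,0],[0.062,-0.042,-0.0183,0,0,0,0],[0.062,-0.042,-0.0183,0,0,0,0],[0.062,-0.042,-0.0183,0,0,0,0],[0.062,-0.042,-0.0183,0,0,0,0]]]' >/dev/null
python3 -m handwheel '[[[0.062,-0.042,-0.0183,0,0,0,0],[0.062,-0.042,-0.0183,0,0,0,0],[0.062,-0.042,-0.0183,0,0,0,0],[0.062,0,0,0,0,0,0],[0.062,0,0,0,0,0,0],[0.062,0,0,0,0,0,0]]]'
python3 - <<'E'
from h import *
print(goto((.464,-.4195,.041),6.9)); cans("top")
E
```

```text
t: 50.75
ee_pos: [0.4646, -0.4189, 0.2013]
tool_rot: [-2.08, -2.351, -0.001]
contact_force: [0.2, -0.6, 0.0]
opening: 0.724
finger_force: 0.0
{'yawy': np.float64(6.99), 'tilt': array([-0.001,  0.002, -1.   ]), 'shift': array([ -0.9,  -0.5, 160.3]), 'q': array([ 0.65,  0.4 ,  0.05,  1.41, -0.02,  1.33,  0.82]), 'turn_z_tool': np.float64(0.09)}
top [647.2  51. ] [23.7 23.5] z 129.9 crate [ 44.6 -47.8]
top [633.7 152. ] [24.1 23.7] z 130.5 crate [43.3 54.1]
top [ 543.  -428.1] [26.6 24.2] z 71.6 crate [-116.4 -510.9]
top [ 464.2 -419.6] [25.6 25.5] z 70.8 crate [-193.6 -493. ]
```

```bash
python3 -m handwheel '[[[0.062,-0.001,0,0.04,0,0,0],[0.062,0,0,0.04,0,0,0],[0.062,0,0,0.035,0,0,0],[0.062,0,0,0.026,0,0,0],[0.062,0,0,0.019,0,0,0],[0.062,0,0,0,0,0,0],[0.062,0,0,0,0,0,0],[0.035,0,0,0,0,0,0],[0.035,0,0,0,0,0,0],[0.035,0,0,0,0,0,0]]]' 50
python3 -m handwheel '[[[0.035,0,0,0,0,0,0],[0.035,0,0,0,0,0,0],[0.035,0,0,-0.02,0,0,0],[0.035,0,0,-0.04,0,0,0],[0.035,0,0,-0.05,0,0,0],[0.035,0,0,-0.05,0,0,0],[0.035,0,0,0,0,0,0],[0.035,0,0,0,0,0,0]]]'
python3 - <<'E'
from h import *
p=(C-43*U-51*V)/1000; print(p,goto((*p,.2),6.9))
E
```

```text
t: 51.8
ee_pos: [0.4654, -0.4221, 0.0446]
tool_rot: [2.081, 2.349, 0.001]
contact_force: [-1.4, 0.5, 6.9]
opening: 0.568
finger_force: 52.7
t: 52.6
ee_pos: [0.4648, -0.4218, 0.2042]
tool_rot: [2.082, 2.349, 0.001]
contact_force: [-0.3, -0.1, -3.9]
opening: 0.565
finger_force: 52.9
[0.56063841 0.03730349] {'yawy': np.float64(6.9), 'tilt': array([ 0.003, -0.002, -1.   ]), 'shift': array([444.3, 150.3,   3.6]), 'q': array([ 0.65,  0.4 ,  0.05,  1.41, -0.02,  1.33,  0.82]), 'turn_z_tool': np.float64(0.0)}
```

```bash
python3 -m handwheel '[[[0.035,0.0444,0.015,0,0,0,0],[0.035,0.0444,0.015,0,0,0,0],[0.035,0.0444,0.015,0,0,0,0],[0.035,0.0444,0.015,0,0,0,0],[0.035,0.0444,0.015,0,0,0,0],[0.035,0.0444,0.015,0,0,0,0],[0.035,0.0444,0.015,0,0,0,0],[0.035,0.0444,0.015,0,0,0,0],[0.035,0.0444,0.015,0,0,0,0],[0.035,0.0444,0.015,0,0,0,0]]]' >/dev/null
python3 -m handwheel '[[[0.035,0,0,0,0,0,0],[0.035,0,0,0,0,0,0],[0.035,0,0,0,0,0,0]]]' |egrep 'ee_pos|open'
python3 - <<'E'
from h import *
p=(C-43*U-51*V)/1000; print(goto((*p,.1037),6.9))
E
```

```text
ee_pos: [0.559, 0.036, 0.2009]
opening: 0.569
{'yawy': np.float64(6.83), 'tilt': array([-0.003, -0.001, -1.   ]), 'shift': array([ 1.1,  2.1, 97.2]), 'q': array([ 0.06,  0.27, -0.22,  1.59,  0.06,  1.29, -0.05]), 'turn_z_tool': np.float64(-0.07)}
```

```bash
python3 -m handwheel '[[[0.035,0.001,0.001,0.035,0,0,0],[0.035,0,0,0.03,0,0,0],[0.035,0,0,0.018,0,0,0],[0.035,0,0,0.009,0,0,0],[0.035,0,0,0.003,0,0,0],[0.035,0,0,0,0,0,0]]]' | egrep 'ee_pos|contact'
for k in 1 2 3 4 5; do python3 -m handwheel '[[[0.035,0,0,0.001,0,0,0],[0.035,0,0,0,0,0,0]]]' | egrep 'ee_pos|contact'; done
```

```text
ee_pos: [0.5609, 0.0378, 0.1079]
contact_force: [0.2, -0.6, -2.0]
ee_pos: [0.5613, 0.0384, 0.1076]
contact_force: [0.6, 0.6, -3.4]
ee_pos: [0.5608, 0.0386, 0.1058]
contact_force: [-0.3, -0.1, -2.9]
ee_pos: [0.5606, 0.0385, 0.1045]
contact_force: [1.5, -0.9, -3.0]
ee_pos: [0.5608, 0.0385, 0.1037]
contact_force: [-0.1, 0.7, -1.1]
ee_pos: [0.5608, 0.0386, 0.1036]
contact_force: [-3.4, -0.7, 7.2]
```

```bash
python3 -m handwheel '[[[0.035,0,0,-0.001,0,0,0],[0.062,0,0,0,0,0,0],[0.062,0,0,0,0,0,0],[0.062,0,0,0,0,0,0],[0.062,0,0,-0.02,0,0,0],[0.062,0,0,-0.04,0,0,0],[0.062,0,0,-0.04,0,0,0],[0.062,0,0,0,0,0,0],[0.062,0,0,0,0,0,0]]]' | egrep 'ee_pos|open'
python3 - <<'E'
from h import *
cans("top"); print(goto((.543,-.428,.2),6.9))
E
```

```text
ee_pos: [0.5614, 0.0385, 0.2047]
opening: 0.724
top [650.2  51. ] [23.5 17.9] z 130.6 crate [ 47.6 -48.2]
top [633.8 151.8] [24.1 23.6] z 130.9 crate [43.4 53.9]
top [ 542.8 -428.5] [25.1 24.8] z 70.8 crate [-116.7 -511.3]
{'yawy': np.float64(6.9), 'tilt': array([ 0.,  0., -1.]), 'shift': array([-460.9,  -73.5,    3.2]), 'q': array([ 0.06,  0.27, -0.22,  1.58,  0.06,  1.29, -0.05]), 'turn_z_tool': np.float64(0.0)}
```

```bash
python3 -m handwheel '[[[0.062,-0.0461,-0.0074,0,0,0,0],[0.062,-0.0461,-0.0074,0,0,0,0],[0.062,-0.0461,-0.0074,0,0,0,0],[0.062,-0.0461,-0.0074,0,0,0,0],[0.062,-0.0461,-0.0074,0,0,0,0],[0.062,-0.0461,-0.0074,0,0,0,0],[0.062,-0.0461,-0.0074,0,0,0,0],[0.062,-0.0461,-0.0074,0,0,0,0],[0.062,-0.0461,-0.0074,0,0,0,0],[0.062,-0.0461,-0.0074,0,0,0,0]]]' >/dev/null
python3 -m handwheel '[[[0.062,0,0,0,0,0,0],[0.062,0,0,0,0,0,0],[0.062,0,0,0,0,0,0]]]' | egrep 'ee_pos|open'
python3 - <<'E'
from h import *
print(goto((.543,-.428,.041),6.9)); cans("top")
E
```

```text
ee_pos: [0.5429, -0.4266, 0.2021]
opening: 0.725
{'yawy': np.float64(6.98), 'tilt': array([-0.001,  0.002, -1.   ]), 'shift': array([-1.80e+00,  1.00e-01,  1.61e+02]), 'q': array([ 0.61,  0.55,  0.01,  1.2 , -0.01,  1.4 ,  0.75]), 'turn_z_tool': np.float64(0.08)}
top [647.4  50.9] [23.7 23.4] z 129.4 crate [ 44.8 -47.9]
top [633.8 150.6] [26.2 23.4] z 129.8 crate [43.2 52.7]
top [560.6  40.4] [23.4 23.2] z 130.4 crate [-42.7 -47.9]
top [ 543.  -428.1] [25.5 24.2] z 72.0 crate [-116.4 -510.9]
```

```bash
python3 -m handwheel '[[[0.062,-0.001,0,0.04,0,0,0],[0.062,0,0,0.04,0,0,0],[0.062,0,0,0.035,0,0,0],[0.062,0,0,0.026,0,0,0],[0.062,0,0,0.019,0,0,0],[0.062,0,0,0,0,0,0],[0.062,0,0,0,0,0,0],[0.035,0,0,0,0,0,0],[0.035,0,0,0,0,0,0],[0.035,0,0,0,0,0,0]]]' 50 | egrep 'ee_pos|open'
python3 -m handwheel '[[[0.035,0,0,0,0,0,0],[0.035,0,0,0,0,0,0],[0.035,0,0,-0.02,0,0,0],[0.035,0,0,-0.04,0,0,0],[0.035,0,0,-0.05,0,0,0],[0.035,0,0,-0.05,0,0,0],[0.035,0,0,0,0,0,0],[0.035,0,0,0,0,0,0]]]'
python3 - <<'E'
from h import *
p=(C-43*U+51*V)/1000; print(p,goto((*p,.2),6.9))
E
```

```text
ee_pos: [0.544, -0.4296, 0.0459]
opening: 0.568
t: 59.6
ee_pos: [0.5434, -0.4295, 0.2055]
tool_rot: [2.081, 2.348, 0.001]
contact_force: [-0.6, -0.4, -4.6]
opening: 0.569
finger_force: 52.7
[0.54838446 0.13856474] {'yawy': np.float64(6.9), 'tilt': array([ 0.003, -0.002, -1.   ]), 'shift': array([563.3,  73.2,   4.4]), 'q': array([ 0.62,  0.54,  0.01,  1.19, -0.01,  1.4 ,  0.75]), 'turn_z_tool': np.float64(0.0)}
```

```bash
python3 -m handwheel '[[[0.035,0.0469,0.0061,0,0,0,0],[0.035,0.0469,0.0061,0,0,0,0],[0.035,0.0469,0.0061,0,0,0,0],[0.035,0.0469,0.0061,0,0,0,0],[0.035,0.0469,0.0061,0,0,0,0],[0.035,0.0469,0.0061,0,0,0,0],[0.035,0.0469,0.0061,0,0,0,0],[0.035,0.0469,0.0061,0,0,0,0],[0.035,0.0469,0.0061,0,0,0,0],[0.035,0.0469,0.0061,0,0,0,0]]]' >/dev/null
python3 -m handwheel '[[[0.035,0.0469,0.0061,0,0,0,0],[0.035,0.0469,0.0061,0,0,0,0],[0.035,0,0,0,0,0,0],[0.035,0,0,0,0,0,0],[0.035,0,0,0,0,0,0]]]' |egrep 'ee_pos|open'
python3 - <<'E'
from h import *
p=(C-43*U+51*V)/1000; print(goto((*p,.105),6.9))
E
```

```text
ee_pos: [0.5472, 0.137, 0.2019]
opening: 0.569
{'yawy': np.float64(6.83), 'tilt': array([-0.003, -0.001, -1.   ]), 'shift': array([ 1.5,  1.7, 96.9]), 'q': array([-0.08,  0.29, -0.28,  1.57,  0.08,  1.3 , -0.25]), 'turn_z_tool': np.float64(-0.07)}
```

```bash
python3 -m handwheel '[[[0.035,0.001,0.001,0.035,0,0,0],[0.035,0,0,0.03,0,0,0],[0.035,0,0,0.018,0,0,0],[0.035,0,0,0.009,0,0,0],[0.035,0,0,0.003,0,0,0],[0.035,0,0,0,0,0,0]]]' | egrep 'ee_pos|contact'
for k in 1 2 3 4 5; do python3 -m handwheel '[[[0.035,0,0,0.001,0,0,0],[0.035,0,0,0,0,0,0]]]' | egrep 'ee_pos|contact'; done
```

```text
ee_pos: [0.549, 0.1389, 0.1089]
contact_force: [-0.0, -0.0, -3.1]
ee_pos: [0.5493, 0.1397, 0.1086]
contact_force: [0.3, -0.8, -2.1]
ee_pos: [0.5488, 0.1397, 0.1069]
contact_force: [0.2, -0.7, -2.1]
ee_pos: [0.5486, 0.1396, 0.1055]
contact_force: [0.2, -0.7, -3.1]
ee_pos: [0.5487, 0.1397, 0.1049]
contact_force: [-0.9, -0.8, 2.7]
ee_pos: [0.5487, 0.1398, 0.1049]
contact_force: [-6.0, -1.5, 9.5]
```

Contact. I release, rise, move the arm clear, and check everything.

```bash
python3 -m handwheel '[[[0.035,0,0,-0.001,0,0,0],[0.062,0,0,0,0,0,0],[0.062,0,0,0,0,0,0],[0.062,0,0,0,0,0,0],[0.062,0,0,-0.02,0,0,0],[0.062,0,0,-0.04,0,0,0],[0.062,0,0,-0.045,0,0,0],[0.062,0,0,-0.045,0,0,0],[0.062,0,0,-0.03,0,0,0],[0.062,0,0,0,0,0,0]]]' | egrep 'ee_pos|open'
python3 -m handwheel '[[[0.062,-0.045,-0.005,0,0,0,0],[0.062,-0.045,-0.005,0,0,0,0],[0.062,-0.045,-0.005,0,0,0,0],[0.062,-0.045,-0.005,0,0,0,0],[0.062,-0.045,-0.005,0,0,0,0],[0.062,-0.045,-0.005,0,0,0,0],[0.062,-0.045,-0.005,0,0,0,0],[0.062,0,0,0,0,0,0],[0.062,0,0,0,0,0,0]]]' | egrep 'ee_pos|open'
python3 - <<'E'
from h import *
im,P=cans("top"); cans("wrist"); im2,P2=cans("side")
cv2.imwrite("pics/end.png",np.hstack([cv2.resize(im[130:280,60:260],(400,300)),cv2.resize(im2[130:320,130:380],(400,304))[:300]])[:,:,::-1])
for b in blobs(masks(im)["red"],15): print("red",rect(P[b][:,:2]))
print(cv2.norm(im[:170],np.load("top0.npz")['im'][:170])/1e3)
E
```

```text
ee_pos: [0.5507, 0.1404, 0.2901]
opening: 0.722
ee_pos: [0.5512, -0.1788, 0.2833]
opening: 0.725
top [647.3  51. ] [23.4 23.3] z 130.4 crate [ 44.7 -47.8]
top [633.7 151.9] [24.2 23.4] z 130.7 crate [43.3 54. ]
top [560.6  40.3] [23.3 23.2] z 130.5 crate [-42.7 -48. ]
top [548.5 141.2] [26.  23.6] z 129.7 crate [-42.6  53.6]
side [645.8  54.7] [29.  28.9] z 129.5 crate [ 43.6 -44. ]
side [558.1  44.5] [30.4 29.8] z 129.7 crate [-44.7 -43.6]
side [632.8 154.5] [31.9 29.6] z 129.4 crate [42.7 56.7]
side [545.6 144.5] [30.7 28.8] z 129.5 crate [-45.1  57.2]
red (array([450.9, 112.8]), array([18.2, 12.4]), -87.86)
1.252804454015071
```

View pics/end.png

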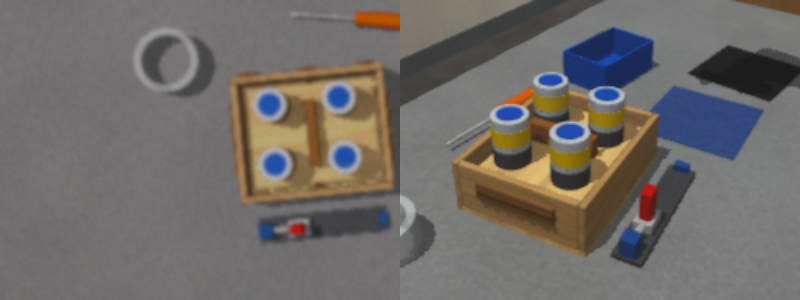

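The end picture shows four canisters upright on the flat board, two on each side of the batten. Their tops are all at about 130 mm. The lock grip is still up against the keeper, and the bystanders are where they were. I hand in.

```bash
python3 -c "
from plant import manip
print(manip.job_done())"
```

```text
the job is handed in; nothing more can be done
None
```

I handed the job in with no verdict returned: the lock is at its hard stop after only about 77–80 mm of travel (not the full 90, so I take it that it started partly closed), both modules lie flat in their bays, the board is flat on them batten up, all four canisters stand upright on it, and the screwdriver, bin and tape roll look unmoved.

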